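# Square up the tiles and set out the masking tape

### The job

Get the decorating bench ready for masking: using the red-handled pusher held in the gripper, nudge every tile along the bench until it lies snug and square against both fences of its own corner stop, and stand the pusher back upright in the middle of its felt pad; the gripper and arm must never touch the bare tiles, as a touched tile takes no glaze. Also slide every tape roll up off the posts of the stand and lay the rolls flat in the tray, next to each other, not stacked. The order is yours; leave the mortar, the brush jar and the brush alone.

Things in the scene. Friction and masses are not known exactly. Their poses are not given: they have to be found in the camera images.
- stop_a: fixed aluminium L-shaped corner stop for tile_a: two fences 12 mm wide, 12 mm high, 100 mm long. Origin at the inner corner at bench height; one fence runs along +x (inner face y = 0), the other along +y (inner face x = 0). A tile touching both lies in the +x +y quadrant, its centre at x = y = 40 mm. The open side faces the robot (+x roughly to world -x, +y to world -y).
- stop_b: fixed aluminium L-shaped corner stop for tile_b: two fences 12 mm wide, 12 mm high, 100 mm long. Origin at the inner corner at bench height; one fence runs along +x (inner face y = 0), the other along +y (inner face x = 0). A tile touching both lies in the +x +y quadrant, its centre at x = y = 40 mm. The open side faces the robot (+x roughly to world -x, +y to world -y).
- stop_c: fixed aluminium L-shaped corner stop for tile_c: two fences 12 mm wide, 12 mm high, 100 mm long. Origin at the inner corner at bench height; one fence runs along +x (inner face y = 0), the other along +y (inner face x = 0). A tile touching both lies in the +x +y quadrant, its centre at x = y = 40 mm. The open side faces the robot (+x roughly to world -x, +y to world -y).
- tile_a: square cream biscuit-fired tile with brown brushed swirls, 80 x 80 x 8 mm, 0.1 kg, lying flat loose on the bench near its own stop_a; origin at the centre of its underside, x and y along its edges, z up; may be absent. Friction on the bench is moderate; it stays where it is left.
- tile_b: square cream biscuit-fired tile with brown brushed swirls, 80 x 80 x 8 mm, 0.1 kg, lying flat loose on the bench near its own stop_b; origin at the centre of its underside, x and y along its edges, z up; may be absent. Friction on the bench is moderate; it stays where it is left.
- tile_c: square cream biscuit-fired tile with brown brushed swirls, 80 x 80 x 8 mm, 0.1 kg, lying flat loose on the bench near its own stop_c; origin at the centre of its underside, x and y along its edges, z up; may be absent. Friction on the bench is moderate; it stays where it is left.
- pusher: free-standing wooden hand pusher, 0.15 kg: foot 24 mm (its x) x 50 mm (its y) x 20 mm high with a rubber band, and centred on it a red upright square stem 22 x 22 mm, from 20 to 87 mm up, gripped from above. Origin at the centre of the foot's underside, z up; the foot's broad pushing faces look along its +x and -x.
- pad: fixed blue felt pad, 90 x 90 mm, 3 mm thick, flat on the bench; origin at the centre of its underside. The pusher stands on it at the start.
- stand: fixed steel tape stand: base plate 70 mm (its x) x 190 mm (its y), 8 mm thick, with two upright posts 18 mm in diameter at y = -55 and +55 mm, their tips 74 mm above the bench; origin at the centre of the base plate's underside, z up. The gripper's body must not press on the post tips.
- roll_low: blue roll of masking tape, a ring of 64 mm outer and 32 mm inner diameter, 30 mm high, 0.09 kg, lying flat on the stand's base plate round the post at y = -55 mm, always there; origin on its axis at its underside, z along its axis.
- roll_side: green roll of masking tape, same size, lying flat on the base plate round the post at y = +55 mm, always there; origin on its axis at its underside, z along its axis.
- roll_top: yellow roll of masking tape, same size, lying on roll_low round the same post; origin on its axis at its underside, z along its axis; may be absent.
- tray: fixed shallow dark wooden tray, 115 mm (its x) x 250 mm (its y), walls 4 mm thick and 12 mm high, inner floor 4 mm above the bench; origin at the centre of its underside. Three rolls fit flat in a row along its y, e.g. at y = -75, 0 and +75 mm.
- mortar: white mortar bowl with pigment and pestle, 100 mm across, 48 mm high; not part of the job
- brush_jar: terracotta jar of brushes, 68 mm across, 190 mm high with the brushes; not part of the job
- brush: a brush lying on the bench; not part of the job
Not all that is in view belongs to the job. Of the things shaped like the roll_low, the blue one is meant.

How it is judged:
By the outcome, as a careful person would: the job done as asked, in the order asked, and still so for the second after the job is handed in, with the robot touching nothing.
Of tile_a, tile_b, tile_c, roll_top only 3 to 4 are there at a start; the rules pass over those that are not, and their reading is None.
At some moment in a run one of tile_a, tile_b, tile_c may be knocked a few centimetres aside while the robot is not near it.
It also fails if it takes over 192 s, if anything falls off the work surface, if the arm or the gripper's body presses on something with over 40 N, if the wrist force passes 120 N, or if a joint passes its speed limit or range.

### The arm

A 6-joint arm with a two-finger parallel gripper is mounted at the origin on the work surface. World frame = base frame: x ahead of the robot, y to its left, z up, the work surface at z = 0. Lengths are in m, angles in rad, forces in N, time in s.
With the tool pointing down it reaches from about 0.35 to 0.725 m from the base axis. Payload 6 kg.
Tool frame: the origin (TCP) lies at the very end of the fingers, on their centre line; the grasp point (between the pads) lies 19 mm behind it; z points along the fingers, y is the line along which they close (so a half turn about z gives the same grasp; the last joint's range is limited). The gripper opens to 85 mm and grips with 20 to 120 N. Pads are 22 mm wide; open, the fingers measure 114 mm over their backs; the gripper's body (76 mm by 85 mm) begins 54 mm behind the grasp point. The pads swing forward as they close: fully open they stand 13 mm farther back than shut.
Start: joints at [-0.82, 0.04, 0.085, 0, -1.615, -0.334], TCP at [0.243, -0.549, 0.231] pointing down, gripper open.
Joint ranges: [-2.56, 2.56], [-1.29, 2.01], [-1.08, 1.49], [-3.29, 1.98], [-2.81, -0.18], [-2.99, 2.99]. Speed limits (rad/s): [2.57, 2.57, 3.01, 3.14, 3.14, 3.14].

### API

Orientations are given as a rotation vector (axis times angle).
In Python, from workcell import ctrl gives the robot as it stands.
- The arm moves only by the shell command python3 -m crank 'ROWS' [OPENING] [FORCE]. ROWS is a JSON object of lists of equal length, an entry for each row: "offset": the shift along the tool's x, y, z normalised to -1 to 1, where 1 is 0.2 m, a list of three; "turn": the turn, a rotation vector about the tool's x, y, z normalised to -1 to 1, where 1 is 45 degrees, a list of three. In form: {"offset": [[tx, ty, tz], ...], "turn": [[rx, ry, rz], ...]}. A call has 1 to 12 rows; each row shifts and turns the commanded pose from where the row before left it, along the tool's axes as they then stand; what a row does not reach is not made up. A row lasts 1/10 s, in which the tool goes at most 50 mm and 8.59 degrees, less where a joint would pass 70% of its speed; a pose out of reach is approached as far as the arm can. A call with a number of a shift or a turn outside -1 to 1 is refused whole. A call with a gripper value outside its range is refused whole. OPENING is the opening, from -1 (shut) to 1 (fully open), set as the call begins (- or left out, the last holds). The fingers move at their own pace and stop on an object; FORCE is the grip in N (left out, the last holds). Time passes only in rows, so rows that do not move let the fingers close. It gives the time, the measured TCP pose, the force, the opening and the grip force at its end, in the units of the state.
- ctrl.read_state(): the state, without advancing time (a new reading comes with each control period).
- ctrl.snapshot(name): name is "scene" or "top" or "wrist"; returns a dict with "img" (384x512x3 uint8, red, green, blue), "fx", "fy", "cx", "cy" (pixels), "R" (3x3) and "t" (3): a world point X has camera coordinates R X + t. Camera axes: x right, y down, z forward; pixel columns grow to the right and rows downward; lengths in m; the calibration is good to about 2 mm. A picture is of the moment at which its call begins. There is no depth.
- ctrl.finish_job(): hands the job in; it is judged then, once.
The state is a dict: "time_s": time; "joints": joint angles; "qvel": joint speeds; "effort": joint torques, N m; "ee_pos": TCP position; "orientation": TCP orientation; "ft_force": force on the tool from outside, world axes, zero at the start; "ft_torque": the same for the moment, N m; "finger_gap": finger opening in m; "gripper_force": force on a finger pad.
Only numpy, scipy, OpenCV 4.12 (cv2) and the standard library are available. Lean on these libraries where they do the work, as an engineer would, in place of code of your own. Each camera call takes 0.05 s, during which the arm holds its last target. There are 200 camera calls.

## Working session

There is one attempt and no reset: what is moved stays moved. The work goes in short steps, Python scripts to look and compute and a shell command to move; the robot and the scene stay as the last step left them, time stands still between calls to the robot, and variables do not carry over. Pictures are saved under pics/ and viewed, at most 14 in all, crops included, and the job is handed in when it is done.

```bash
ls; mkdir -p pics; python3 - <<'E'
from workcell import ctrl
import cv2,pickle
print(ctrl.read_state())
for n in("scene","top"):
    s=ctrl.snapshot(n);pickle.dump(s,open(f"{n}0.pkl","wb"))
    cv2.imwrite(f"pics/{n}0.png",cv2.resize(s["img"][:,:,::-1],(800,600),interpolation=cv2.INTER_CUBIC))
    print(n,s["fx"],s["fy"],s["cx"],s["cy"],s["R"],s["t"])
E
```

```text
pics
{'time_s': 0.0, 'joints': array([-8.20303175e-01,  4.07980589e-02,  8.38058652e-02, -4.69673318e-04,
       -1.61547062e+00, -3.33678313e-01]), 'qvel': array([-1.39150911e-03, -7.56295761e-04,  6.83273211e-05, -7.01095147e-04,
       -1.81813046e-03, -4.35451901e-04]), 'effort': array([-1.83188873e-03, -3.68204749e+01,  3.47403610e+01,  6.93225592e+00,
       -5.48748270e-03,  8.49919175e-07]), 'ee_pos': array([ 0.24284741, -0.54830589,  0.23028274]), 'orientation': array([ 6.49938616e-01, -3.07315813e+00, -2.62230602e-03]), 'ft_force': array([ 0.44221744, -0.19593183, -0.41783337]), 'ft_torque': array([0.04028491, 0.02949832, 0.02990685]), 'gripper_force': 0.0, 'finger_gap': 0.08538564354945632}
scene 457.5506132908205 457.5506132908205 256.8164571355528 190.09180985631488 [[ 0.51493742  0.85722717  0.00101464]
 [ 0.71773085 -0.430494   -0.54730004]
 [-0.46872367  0.28255351 -0.83693586]] [-0.24336859 -0.41939067  1.69300603]
top 427.3764760039075 427.3764760039075 255.64392183443172 191.27798508348206 [[-0.00991282 -0.99980014  0.01736115]
 [-0.98910279  0.00725333 -0.14704779]
 [ 0.14689247 -0.01862962 -0.98897702]] [-0.0585471   0.61474896  1.24815463]
```

View pics/top0.png

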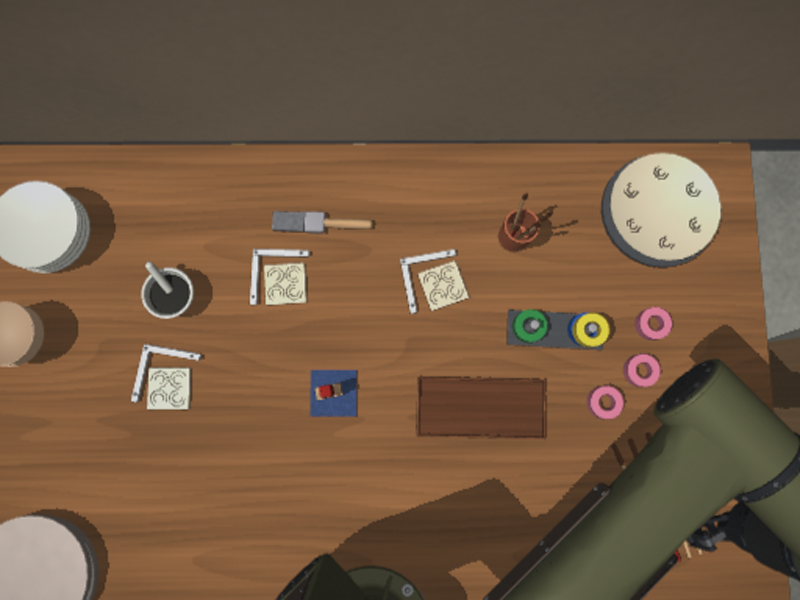

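View pics/scene0.png

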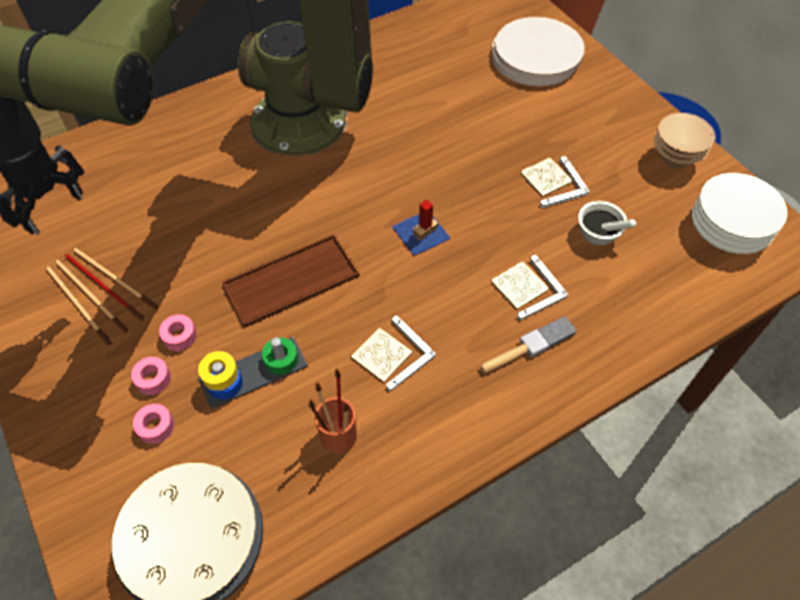

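The top view shows all three stops with tiles: stops at (255,252), (405,262) and (147,348), tiles at (285,284), (443,286) and (168,389). The pusher stands on its pad at (333,393). The tray is at (482,407), and the stand has the green roll at (530,326) and the yellow-over-blue rolls at (592,330). In the scene view yellow lies on blue at (219,375). The three pink rings and the plate are distractors.

```bash
cat > h.py <<'E'
import numpy as np,cv2,pickle
def ray(s,px,z):
    px=np.atleast_2d(np.asarray(px,float))
    d=np.c_[(px[:,0]-s["cx"])/s["fx"],(px[:,1]-s["cy"])/s["fy"],np.ones(len(px))]@s["R"]
    C=-s["R"].T@s["t"]
    return (C+d*((z-C[2])/d[:,2])[:,None])[:,:2]
def proj(s,X):
    c=s["R"]@np.asarray(X,float)+s["t"];return np.array([s["fx"]*c[0]/c[2]+s["cx"],s["fy"]*c[1]/c[2]+s["cy"]])
K=4
def blobs(s,f,amin=40,close=0):
    """contours (in original pixels) of a mask f(h,s,v) on 4x upsampled image"""
    im=cv2.resize(s["img"],None,fx=K,fy=K,interpolation=cv2.INTER_CUBIC)
    h,sa,v=[a.astype(int) for a in cv2.split(cv2.cvtColor(im,cv2.COLOR_RGB2HSV))]
    m=(f(h,sa,v)*255).astype(np.uint8)
    if close:m=cv2.morphologyEx(m,cv2.MORPH_CLOSE,np.ones((close,close),np.uint8))
    cs=cv2.findContours(m,cv2.RETR_EXTERNAL,cv2.CHAIN_APPROX_NONE)[0]
    return [(c[:,0,:]+.5)/K-.5 for c in cs if cv2.contourArea(c)>amin*K*K]
def rect(s,c,z):
    w=ray(s,c,z).astype(np.float32)*1000
    (cx,cy),(a,b),t=cv2.minAreaRect(w)
    return np.array([cx,cy,a,b,t]).round(1)
red=lambda h,s,v:((h<5)|(h>172))&(s>170)&(v>90)
blue=lambda h,s,v:(h>105)&(h<125)&(s>110)&(v>40)
green=lambda h,s,v:(h>55)&(h<85)&(s>140)&(v>50)
yellow=lambda h,s,v:(h>22)&(h<35)&(s>150)&(v>120)
cream=lambda h,s,v:(h>15)&(h<40)&(s>15)&(s<80)&(v>150)
white=lambda h,s,v:(s<30)&(v>150)
E
python3 - <<'E'
from h import *
for n in("top","scene"):
    s=pickle.load(open(n+"0.pkl","rb"));print(n)
    for nm,f,z,cl,am in(("tile",cream,.008,9,200),("stop",white,.012,5,100),("red",red,.087,1,15),("blue",blue,.003,1,40),("green",green,.038,1,60),("yellow",yellow,.068,1,60)):
        for c in blobs(s,f,am,cl):
            print(nm,c.mean(0).round(1),(c.max(0)-c.min(0)).round(0),rect(s,c,z))
E
```

```text
top
tile [107.3 248.5] [27. 26.] [447.9 387.9  81.2  79.9  89.5]
tile [181.9 181.3] [27. 27.] [653.3 165.2  82.   81.2   3.6]
tile [283.3 182.4] [32. 32.] [ 647.8 -151.2   82.    81.2   19. ]
tile [425.7 131.7] [70. 68.] [ 810.4 -612.3  225.3  227.2   43.2]
stop [107.4 248.3] [27. 26.] [448.2 386.1  79.7  77.4  89.5]
stop [ 99.8 232.7] [44. 37.] [469.4 392.9 111.5 112.3  79.4]
stop [105.7 186.1] [32. 36.] [639.6 396.1  99.5 107.9  84.7]
stop [268.1 173.9] [35. 41.] [ 655.8 -130.   112.5  111.5   10.1]
stop [172.  169.6] [37. 35.] [666.1 175.7 110.5 112.4  88. ]
stop [200.6 141.4] [12. 11.] [780.2 107.6  36.4  36.5  89.7]
stop [ 22.  145.5] [49. 58.] [772.2 658.  189.1 152.5   4.4]
stop [445.6 119.4] [26. 29.] [ 853.9 -691.    89.3   70.9   67.5]
red [207.9 250. ] [8. 7.] [439.   75.7  19.2  20.1   9.7]
blue [213.2 251. ] [28. 28.] [436.6  67.5  86.8  84.9  89.5]
blue [366.7 208.8] [11. 20.] [ 563.5 -412.6   25.9   64.3   72.8]
green [338.3 208.6] [20. 20.] [ 561.8 -317.6   61.    62.6    0.8]
yellow [377.9 210.8] [23. 21.] [ 549.1 -426.8   61.7   70.3   24.3]
scene
tile [117.1 341.6]
[... 1445 characters left out ...]
 7.6]
stop [475.6 133.5] [64. 42.] [734.2 696.4 180.5 197.9   9.6]
stop [362.6 118.8] [30. 31.] [498.2 412.7  83.1 156.   34.1]
stop [345.   28.7] [56. 34.] [ 80.2 647.2 219.3 215.   66.5]
red [ 61.4 179.2] [39. 33.] [ 275.6 -549.   182.8    7.1   19.2]
red [272.4 131.2] [8. 7.] [439.5  76.6  23.5  22.2   9.5]
blue [145.3 247.9] [23. 20.] [ 561.5 -423.5   44.7   68.6    5.2]
blue [268.4 149.9] [35. 24.] [436.6  68.9  87.5  87.5   0. ]
blue [444.6  72.2] [39. 33.] [468.3 822.2 202.1  56.    0. ]
blue [247.5   3.4] [28. 12.] [-255.   399.6  117.9   80.1   59.1]
green [178.8 227.3] [22. 23.] [ 571.3 -319.2   62.4   74.4   72.8]
yellow [139.  236.7] [24. 24.] [ 556.8 -426.8   77.9   64.1    1.5]
```

```bash
python3 - <<'E'
from h import *
s=pickle.load(open("top0.pkl","rb"))
im=s["img"][:,:,::-1]
a=cv2.resize(im[225:280,185:245],(400,367),interpolation=cv2.INTER_CUBIC)
b=cv2.resize(im[190:290,260:410],(400,267),interpolation=cv2.INTER_CUBIC)
s2=pickle.load(open("scene0.pkl","rb"))["img"][:,:,::-1]
c=cv2.resize(s2[115:170,240:300],(400,367),interpolation=cv2.INTER_CUBIC)
d=cv2.resize(s2[150:280,120:240],(400,233*1),interpolation=cv2.INTER_CUBIC)
o=np.zeros((600,800,3),np.uint8);o[:367,:400]=a;o[:367,400:]=c;o[367:600,:400]=b[:233];o[367:600,400:]=d
cv2.imwrite("pics/crop1.png",o)
E
```

```text
(no output)
```

View pics/crop1.png

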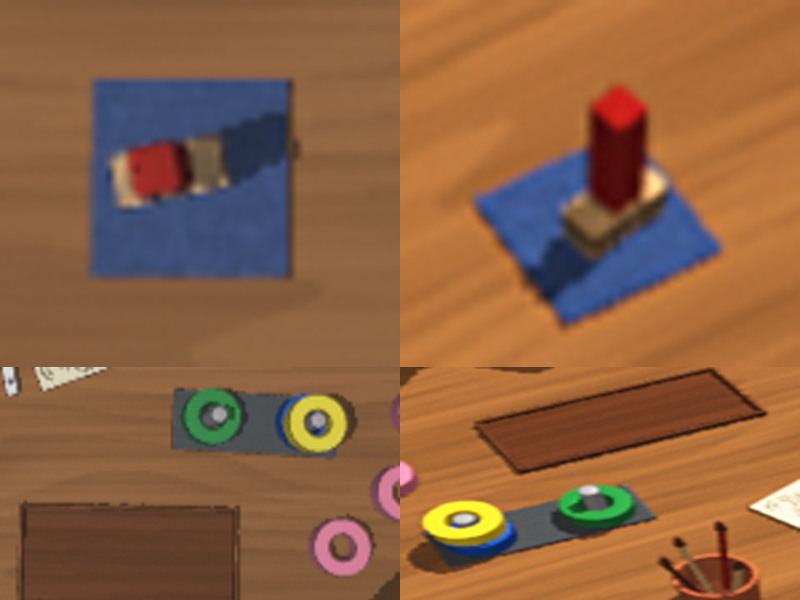

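Pusher stem top: both views agree at (0.439, 0.076), yaw about +9.6°. Stop angles are -10.6°, -2.0° and +10.1°, and each stop measures about 112 mm square as it should. The rolls meant are yellow on blue (stand, right post) and green (left post); the loose pink rings are not described. Next I measure the post tips and the tray.

```bash
python3 - <<'E'
from h import *
for n,rois in(("top",[(333,200,349,216),(370,202,388,218)]),("scene",[(168,214,190,232),(130,226,150,245)])):
    s=pickle.load(open(n+"0.pkl","rb"))
    for x0,y0,x1,y1 in rois:
        for c in blobs(s,lambda h,sa,v:(sa<45)&(v>105),6,1):
            m=c.mean(0)
            if x0<m[0]<x1 and y0<m[1]<y1: print(n,"tip",m.round(1),(c.max(0)-c.min(0)).round(1),rect(s,c,.074))
s=pickle.load(open("top0.pkl","rb"))
# tray: dark reddish brown
for c in blobs(s,lambda h,sa,v:(v<92)&(h<14)&(sa>90),1000,5):
    m=c.mean(0)
    if 260<m[0]<360 and 230<m[1]<290: print("tray",m,rect(s,c,.012),rect(s,c,.004))
# plate
for c in blobs(s,lambda h,sa,v:(sa<70)&(v<90)&(v>35),100,5):
    m=c.mean(0)
    if 320<m[0]<400 and 190<m[1]<225: print("plate",m,rect(s,c,.008))
st=[.24285,-.5483,.2303]
E
```

```text
top tip [341.7 207.3] [6.  5.8] [ 560.3 -317.2   16.5   17.6   43.5]
top tip [378.9 209.5] [5.8 5.8] [ 552.9 -427.    17.2   17.1   89.5]
scene tip [176.2 218.8] [5.8 5.8] [ 562.2 -316.7   16.    17.6   86.9]
scene tip [138.7 234.7] [6.2 5.8] [ 555.2 -425.4   16.9   17.6   67.2]
plate [351.00130058 213.06430636] [ 557.1 -373.1  190.    70.    86.4]
```

```bash
cat > plan.py <<'E'
# plan.py 'x,y,z,yang[,rows]' ... : mm, deg (yang = world angle of tool y). prints per-segment row values to type
import sys,numpy as np
from scipy.spatial.transform import Rotation as Ro
from workcell import ctrl
s=ctrl.read_state();p=np.array(s["ee_pos"])*1000;R=Ro.from_rotvec(s["orientation"])
y=R.as_matrix()[:,1]
print("t",round(s["time_s"],1),"at",p.round(1),"yang",np.degrees(np.arctan2(y[1],y[0])).round(2),"tilt",np.degrees(R.as_matrix()[:2,2]).round(2),"F",np.round(s["ft_force"],1),"gap",round(s["finger_gap"]*1000,1),"grip",round(s["gripper_force"],1))
for a in sys.argv[1:]:
    v=[float(q) for q in a.split(",")];t=np.array(v[:3]);th=np.radians(v[3])
    Y=np.array([np.cos(th),np.sin(th),0]);Z=np.array([0,0,-1.]);T=Ro.from_matrix(np.c_[np.cross(Y,Z),Y,Z])
    rv=(R.inv()*T).as_rotvec()/np.radians(45)
    if np.linalg.norm(rv)>.004:
        n=int(np.ceil(np.linalg.norm(rv)/.17));print("  turn",n,"x",(rv/n).round(4))
    o=T.inv().apply(t-p)/200
    n=int(v[4]) if len(v)>4 else max(1,int(np.ceil(np.linalg.norm(o)/.15)))
    print("  move",n,"x",(o/n).round(4));p=t;R=T
E
python3 plan.py 554,-426,160,176.4 554,-426,48,176.4,6 554,-426,130,176.4
python3 - <<'E'
from h import *
s=pickle.load(open("top0.pkl","rb"))
q=np.array([[417,377],[546,378],[546,437],[416,436]])/1.5625-.3
w=ray(s,q,.012);print(w.round(4),w.mean(0))
E
```

```text
t 0.1 at [ 242.8 -548.3  230.4] yang 113.88 tilt [-0.04  0.08] F [ 0.   1.7 -0.8] gap 85.7 grip 0.0
  turn 9 x [ 2.000e-04  1.000e-04 -1.544e-01]
  move 12 x [-0.059  -0.1262  0.0293]
  move 6 x [0.     0.     0.0933]
  move 3 x [ 0.      0.     -0.1367]
[[ 0.4654 -0.0964]
 [ 0.4611 -0.3497]
 [ 0.3476 -0.3449]
 [ 0.3522 -0.0929]] [ 0.40657269 -0.22097289]
```

```bash
python3 -m crank '{"offset":[[0,0,0],[0,0,0],[0,0,0],[0,0,0],[0,0,0],[0,0,0],[0,0,0],[0,0,0],[0,0,0]],"turn":[[0,0,-0.1544],[0,0,-0.1544],[0,0,-0.1544],[0,0,-0.1544],[0,0,-0.1544],[0,0,-0.1544],[0,0,-0.1544],[0,0,-0.1544],[0,0,-0.1544]]}' 1 40
python3 -m crank '{"offset":[[-0.059,-0.1262,0.0293],[-0.059,-0.1262,0.0293],[-0.059,-0.1262,0.0293],[-0.059,-0.1262,0.0293],[-0.059,-0.1262,0.0293],[-0.059,-0.1262,0.0293],[-0.059,-0.1262,0.0293],[-0.059,-0.1262,0.0293],[-0.059,-0.1262,0.0293],[-0.059,-0.1262,0.0293],[-0.059,-0.1262,0.0293],[-0.059,-0.1262,0.0293]],"turn":[[0,0,0],[0,0,0],[0,0,0],[0,0,0],[0,0,0],[0,0,0],[0,0,0],[0,0,0],[0,0,0],[0,0,0],[0,0,0],[0,0,0]]}'
python3 plan.py 554,-426,100,176.4 554,-426,46,176.4,5
python3 - <<'E'
from workcell import ctrl
import cv2,pickle
s=ctrl.snapshot("wrist");pickle.dump(s,open("w1.pkl","wb"));cv2.imwrite("pics/w1.png",s["img"][:,:,::-1])
E
```

```text
time_s: 1.0
ee_pos: [0.2429, -0.5484, 0.2306]
orientation: [-2.156, 2.284, 0.002]
ft_force: [0.1, 0.4, -0.4]
finger_gap: 0.0853
gripper_force: 0.0
time_s: 2.2
ee_pos: [0.5549, -0.4255, 0.16]
orientation: [2.151, -2.29, -0.002]
ft_force: [-0.1, -0.6, -0.8]
finger_gap: 0.0855
gripper_force: 0.0
t 2.2 at [ 554.9 -425.5  160. ] yang 176.42 tilt [-0.06  0.04] F [-0.1 -0.6 -0.8] gap 85.5 grip 0.0
  move 2 x [0.0014 0.0022 0.1499]
  move 5 x [0.    0.    0.054]
```

View pics/w1.png

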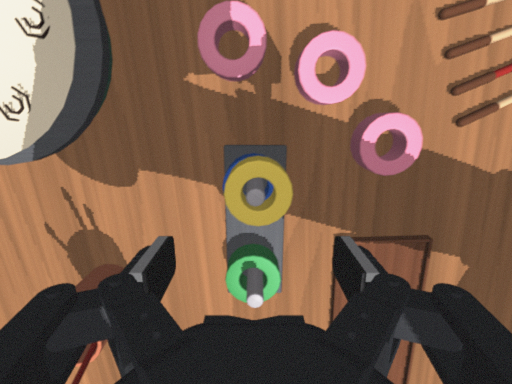

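Wrist view: yellow roll at (258,190) round its post tip, centred between the fingers (about 150 and 360). Blue shows beneath it, green is at (253,275), and the tray is at lower right. Now grasping yellow.

```bash
python3 -m crank '{"offset":[[0,0,0.15],[0,0,0.15],[0,0,0.054],[0,0,0.054],[0,0,0.054],[0,0,0.054],[0,0,0.054],[0,0,0]],"turn":[[0,0,0],[0,0,0],[0,0,0],[0,0,0],[0,0,0],[0,0,0],[0,0,0],[0,0,0]]}' 1
python3 -m crank '{"offset":[[0,0,0],[0,0,0],[0,0,0],[0,0,0],[0,0,0],[0,0,0],[0,0,0],[0,0,0],[0,0,0],[0,0,0]],"turn":[[0,0,0],[0,0,0],[0,0,0],[0,0,0],[0,0,0],[0,0,0],[0,0,0],[0,0,0],[0,0,0],[0,0,0]]}' -1 40
python3 plan.py 554,-426,130,176.4,5 405,-296,130,176.4 405,-296,33,176.4,5 405,-296,13,176.4,4
```

```text
time_s: 3.05
ee_pos: [0.5532, -0.4257, 0.0449]
orientation: [2.15, -2.29, -0.004]
ft_force: [-0.2, 0.8, -0.5]
finger_gap: 0.0853
gripper_force: 0.0
time_s: 4.05
ee_pos: [0.5546, -0.4266, 0.0481]
orientation: [-2.151, 2.289, -0.003]
ft_force: [0.7, 1.5, 4.8]
finger_gap: 0.0613
gripper_force: 46.0
t 4.0 at [ 554.6 -426.6   48.1] yang 176.43 tilt [ 0.08 -0.06] F [0.7 1.5 4.8] gap 61.3 grip 46.0
  move 5 x [-0.0005  0.0006 -0.0819]
  move 7 x [-0.086  0.112  0.   ]
  move 5 x [0.    0.    0.097]
  move 4 x [0.    0.    0.025]
```

```bash
python3 -m crank '{"offset":[[0,0,-0.082],[0,0,-0.082],[0,0,-0.082],[0,0,-0.082],[0,0,-0.082],[-0.086,0.112,0],[-0.086,0.112,0],[-0.086,0.112,0],[-0.086,0.112,0],[-0.086,0.112,0],[-0.086,0.112,0],[-0.086,0.112,0]],"turn":[[0,0,0],[0,0,0],[0,0,0],[0,0,0],[0,0,0],[0,0,0],[0,0,0],[0,0,0],[0,0,0],[0,0,0],[0,0,0],[0,0,0]]}'
python3 plan.py 405.3,-296,35,176.4,5 405.3,-296,16,176.4,5
python3 - <<'E'
from workcell import ctrl
import cv2,pickle
from h import *
s=ctrl.snapshot("top");pickle.dump(s,open("t1.pkl","wb"));
for c in blobs(s,yellow,40,1):print("yellow",c.mean(0),rect(s,c,.15))
w=ctrl.snapshot("wrist")
a=cv2.resize(s["img"][130:330,240:440],(400,400));b=cv2.resize(w["img"],(400,300));o=np.zeros((400,800,3),np.uint8);o[:,:400]=a;o[:300,400:]=b
cv2.imwrite("pics/t1.png",o[:,:,::-1])
E
```

```text
time_s: 5.25
ee_pos: [0.4043, -0.2956, 0.1299]
orientation: [-2.15, 2.29, -0.001]
ft_force: [-0.3, 0.8, -0.4]
finger_gap: 0.0614
gripper_force: 45.3
t 5.2 at [ 404.3 -295.6  129.9] yang 176.4 tilt [ 0.05 -0.01] F [-0.3  0.8 -0.4] gap 61.4 grip 45.3
  move 5 x [ 0.0003 -0.001   0.0949]
  move 5 x [0.    0.    0.019]
```

View pics/t1.png

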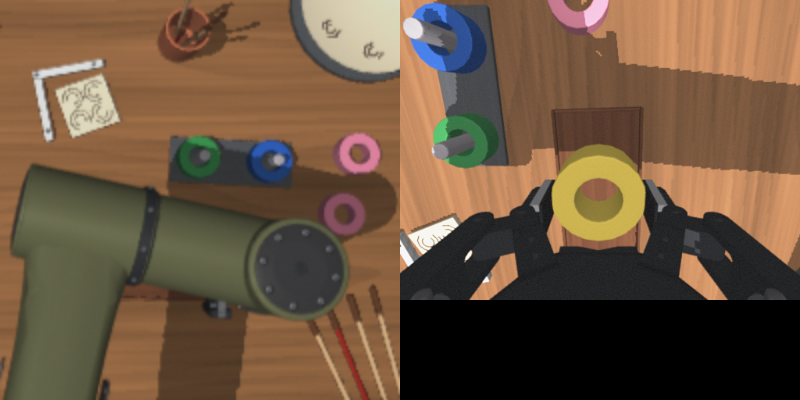

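The blue roll is still on its post (left half, 270,160), and the yellow one is held level over the tray (right half, 600,195). Lowering it.

```bash
python3 -m crank '{"offset":[[0,-0.005,0.095],[0,0,0.095],[0,0,0.095],[0,0,0.095],[0,0,0.095],[0,0,0.019],[0,0,0.019],[0,0,0.019],[0,0,0.019],[0,0,0.019],[0,0,0],[0,0,0]],"turn":[[0,0,0],[0,0,0],[0,0,0],[0,0,0],[0,0,0],[0,0,0],[0,0,0],[0,0,0],[0,0,0],[0,0,0],[0,0,0],[0,0,0]]}'
python3 -m crank '{"offset":[[0,0,0],[0,0,0],[0,0,0],[0,0,-0.03],[0,0,-0.06],[0,0,-0.12],[0,0,-0.12],[0,0,-0.12],[0,0,-0.12],[0,0,0]],"turn":[[0,0,0],[0,0,0],[0,0,0],[0,0,0],[0,0,0],[0,0,0],[0,0,0],[0,0,0],[0,0,0],[0,0,0]]}' 0.76
python3 plan.py 554,-426,130,176.4,8 554,-426,16,176.4,8 
```

```text
time_s: 6.55
ee_pos: [0.4061, -0.2964, 0.0151]
orientation: [2.151, -2.29, 0.0]
ft_force: [-1.6, -0.6, -0.2]
finger_gap: 0.0615
gripper_force: 45.2
time_s: 7.55
ee_pos: [0.4078, -0.2974, 0.1344]
orientation: [-2.149, 2.288, -0.011]
ft_force: [-0.0, -0.6, -0.5]
finger_gap: 0.0749
gripper_force: 0.0
t 7.5 at [ 407.8 -297.4  134.4] yang 176.43 tilt [ 0.39 -0.21] F [-0.  -0.6 -0.5] gap 74.9 grip 0.0
  turn 1 x [-0.009  -0.004   0.0006]
  move 8 x [ 0.0745 -0.0962  0.0028]
  move 8 x [0.     0.     0.0712]
```

```bash
python3 -m crank '{"offset":[[0.0745,-0.0962,0.0028],[0.0745,-0.0962,0.0028],[0.0745,-0.0962,0.0028],[0.0745,-0.0962,0.0028],[0.0745,-0.0962,0.0028],[0.0745,-0.0962,0.0028],[0.0745,-0.0962,0.0028],[0.0745,-0.0962,0.0028],[0,0,0]],"turn":[[0,0,0],[0,0,0],[0,0,0],[0,0,0],[0,0,0],[0,0,0],[0,0,0],[0,0,0],[0,0,0]]}' 1
python3 -m crank '{"offset":[[0,0,0.07],[0,0,0.07],[0,0,0.07],[0,0,0.07],[0,0,0.07],[0,0,0.07],[0,0,0.07],[0,0,0.07],[0,0,0]],"turn":[[0,0,0],[0,0,0],[0,0,0],[0,0,0],[0,0,0],[0,0,0],[0,0,0],[0,0,0],[0,0,0]]}' 1
python3 plan.py
python3 -m crank '{"offset":[[0,0,0],[0,0,0],[0,0,0],[0,0,0],[0,0,0],[0,0,0],[0,0,0],[0,0,0],[0,0,0],[0,0,0]],"turn":[[0,0,0],[0,0,0],[0,0,0],[0,0,0],[0,0,0],[0,0,0],[0,0,0],[0,0,0],[0,0,0],[0,0,0]]}' -1 40
python3 plan.py 554,-426,130,176.4,5 406.6,-221,130,176.4,9 406.6,-221,35,176.4,5
```

```text
time_s: 8.45
ee_pos: [0.553, -0.426, 0.1229]
orientation: [2.149, -2.29, -0.003]
ft_force: [-0.2, 0.2, -1.2]
finger_gap: 0.0854
gripper_force: 0.0
time_s: 9.35
ee_pos: [0.5509, -0.4241, 0.0091]
orientation: [2.15, -2.289, -0.007]
ft_force: [-0.8, 0.7, -0.6]
finger_gap: 0.0855
gripper_force: 0.0
t 9.3 at [ 550.9 -424.1    9.1] yang 176.4 tilt [-0.22  0.14] F [-0.8  0.7 -0.6] gap 85.5 grip 0.0
time_s: 10.35
ee_pos: [0.5529, -0.4252, 0.0138]
orientation: [-2.151, 2.289, -0.003]
ft_force: [0.5, 1.9, 5.6]
finger_gap: 0.0613
gripper_force: 46.9
t 10.3 at [ 552.9 -425.2   13.8] yang 176.43 tilt [ 0.09 -0.06] F [0.5 1.9 5.6] gap 61.3 grip 46.9
  move 5 x [ 0.0007 -0.0012 -0.1162]
  move 9 x [-0.1085  0.0889  0.    ]
  move 5 x [0.    0.    0.095]
```

```bash
python3 -m crank '{"offset":[[0,0,-0.116],[0,0,-0.116],[0,0,-0.116],[0,0,-0.116],[0,0,-0.116],[0,0,0]],"turn":[[0,0,0],[0,0,0],[0,0,0],[0,0,0],[0,0,0],[0,0,0]]}'
python3 -m crank '{"offset":[[-0.1085,0.0889,0],[-0.1085,0.0889,0],[-0.1085,0.0889,0],[-0.1085,0.0889,0],[-0.1085,0.0889,0],[-0.1085,0.0889,0],[-0.1085,0.0889,0],[-0.1085,0.0889,0],[-0.1085,0.0889,0],[0,0,0],[0,0,0],[0,0,0]],"turn":[[0,0,0],[0,0,0],[0,0,0],[0,0,0],[0,0,0],[0,0,0],[0,0,0],[0,0,0],[0,0,0],[0,0,0],[0,0,0],[0,0,0]]}'
python3 plan.py 406.6,-221,35,176.4,5 406.6,-221,11.5,176.4,5
```

```text
time_s: 10.95
ee_pos: [0.5532, -0.4258, 0.1322]
orientation: [-2.15, 2.289, -0.008]
ft_force: [0.4, -0.3, 0.1]
finger_gap: 0.0612
gripper_force: 46.2
time_s: 12.15
ee_pos: [0.4048, -0.2202, 0.1279]
orientation: [2.15, -2.29, -0.001]
ft_force: [1.1, -0.2, -0.9]
finger_gap: 0.0618
gripper_force: 46.2
t 12.2 at [ 404.8 -220.2  127.9] yang 176.4 tilt [-0.06  0.02] F [ 1.1 -0.2 -0.9] gap 61.8 grip 46.2
  move 5 x [ 0.0007 -0.0019  0.0929]
  move 5 x [0.     0.     0.0235]
```

Lower blue, release, rise, and fetch green.

```bash
python3 -m crank '{"offset":[[0.004,-0.009,0.093],[0,0,0.093],[0,0,0.093],[0,0,0.093],[0,0,0.093],[0,0,0.0235],[0,0,0.0235],[0,0,0.0235],[0,0,0.0235],[0,0,0.0235],[0,0,0],[0,0,0]],"turn":[[0,0,0],[0,0,0],[0,0,0],[0,0,0],[0,0,0],[0,0,0],[0,0,0],[0,0,0],[0,0,0],[0,0,0],[0,0,0],[0,0,0]]}'
python3 -m crank '{"offset":[[0,0,0],[0,0,0],[0,0,0],[0,0,-0.03],[0,0,-0.06],[0,0,-0.125],[0,0,-0.125],[0,0,-0.125],[0,0,-0.125],[0,0,0],[0,0,0],[0,0,0]],"turn":[[0,0,0],[0,0,0],[0,0,0],[0,0,0],[0,0,0],[0,0,0],[0,0,0],[0,0,0],[0,0,0],[0,0,0],[0,0,0],[0,0,0]]}' 0.76
python3 plan.py 561,-317,130,176.4,7 561,-317,15,176.4,8 
```

```text
time_s: 13.35
ee_pos: [0.4066, -0.2209, 0.0121]
orientation: [-2.151, 2.29, -0.0]
ft_force: [0.1, 0.4, -1.3]
finger_gap: 0.0616
gripper_force: 46.1
time_s: 14.55
ee_pos: [0.4062, -0.2207, 0.1296]
orientation: [2.151, -2.29, -0.001]
ft_force: [-0.1, 0.1, -0.4]
finger_gap: 0.0753
gripper_force: 0.0
t 14.6 at [ 406.2 -220.7  129.6] yang 176.41 tilt [-0.04  0.03] F [-0.1  0.1 -0.4] gap 75.3 grip 0.0
  move 7 x [ 0.0617 -0.1147 -0.0003]
  move 8 x [0.     0.     0.0719]
```

```bash
python3 -m crank '{"offset":[[0.0617,-0.1147,0],[0.0617,-0.1147,0],[0.0617,-0.1147,0],[0.0617,-0.1147,0],[0.0617,-0.1147,0],[0.0617,-0.1147,0],[0.0617,-0.1147,0],[0,0,0],[0,0,0]],"turn":[[0,0,0],[0,0,0],[0,0,0],[0,0,0],[0,0,0],[0,0,0],[0,0,0],[0,0,0],[0,0,0]]}' 1
python3 -m crank '{"offset":[[0,0,0.0715],[0,0,0.0715],[0,0,0.0715],[0,0,0.0715],[0,0,0.0715],[0,0,0.0715],[0,0,0.0715],[0,0,0.0715],[0,0,0]],"turn":[[0,0,0],[0,0,0],[0,0,0],[0,0,0],[0,0,0],[0,0,0],[0,0,0],[0,0,0],[0,0,0]]}' 1
python3 -m crank '{"offset":[[0,0,0],[0,0,0],[0,0,0],[0,0,0],[0,0,0],[0,0,0],[0,0,0],[0,0,0],[0,0,0],[0,0,0]],"turn":[[0,0,0],[0,0,0],[0,0,0],[0,0,0],[0,0,0],[0,0,0],[0,0,0],[0,0,0],[0,0,0],[0,0,0]]}' -1 40
python3 plan.py 561,-317,130,176.4,5 407.9,-146,130,176.4,8 407.9,-146,35,176.4,5
```

```text
time_s: 15.45
ee_pos: [0.5608, -0.3171, 0.1281]
orientation: [2.149, -2.289, -0.004]
ft_force: [0.1, 0.1, 0.3]
finger_gap: 0.0854
gripper_force: 0.0
time_s: 16.35
ee_pos: [0.5599, -0.3165, 0.0124]
orientation: [2.149, -2.289, -0.006]
ft_force: [-1.1, 0.5, -1.2]
finger_gap: 0.0853
gripper_force: 0.0
time_s: 17.35
ee_pos: [0.5621, -0.3174, 0.0168]
orientation: [-2.151, 2.289, -0.003]
ft_force: [0.6, 1.6, 6.4]
finger_gap: 0.0615
gripper_force: 46.6
t 17.4 at [ 562.1 -317.4   16.8] yang 176.43 tilt [ 0.1  -0.05] F [0.6 1.6 6.4] gap 61.5 grip 46.6
  move 5 x [-0.0003  0.0011 -0.1132]
  move 8 x [-0.1007  0.1022  0.    ]
  move 5 x [0.    0.    0.095]
```

```bash
python3 -m crank '{"offset":[[0,0,-0.113],[0,0,-0.113],[0,0,-0.113],[0,0,-0.113],[0,0,-0.113],[0,0,0]],"turn":[[0,0,0],[0,0,0],[0,0,0],[0,0,0],[0,0,0],[0,0,0]]}'
python3 -m crank '{"offset":[[-0.1007,0.1022,0],[-0.1007,0.1022,0],[-0.1007,0.1022,0],[-0.1007,0.1022,0],[-0.1007,0.1022,0],[-0.1007,0.1022,0],[-0.1007,0.1022,0],[-0.1007,0.1022,0],[0,0,0],[0,0,0],[0,0,0]],"turn":[[0,0,0],[0,0,0],[0,0,0],[0,0,0],[0,0,0],[0,0,0],[0,0,0],[0,0,0],[0,0,0],[0,0,0],[0,0,0]]}'
python3 plan.py 407.9,-146,35,176.4,5 407.9,-146,14.5,176.4,5
```

```text
time_s: 17.95
ee_pos: [0.5625, -0.3178, 0.132]
orientation: [-2.15, 2.288, -0.007]
ft_force: [0.1, -0.9, -0.2]
finger_gap: 0.0612
gripper_force: 45.9
time_s: 19.05
ee_pos: [0.4082, -0.1463, 0.1279]
orientation: [2.15, -2.29, -0.001]
ft_force: [-0.8, 0.6, -1.1]
finger_gap: 0.0615
gripper_force: 45.9
t 19.1 at [ 408.2 -146.3  127.9] yang 176.4 tilt [-0.06  0.01] F [-0.8  0.6 -1.1] gap 61.5 grip 45.9
  move 5 x [-0.0003  0.0003  0.0929]
  move 5 x [0.     0.     0.0205]
```

```bash
python3 -m crank '{"offset":[[0,0,0.093],[0,0,0.093],[0,0,0.093],[0,0,0.093],[0,0,0.093],[0,0,0.0205],[0,0,0.0205],[0,0,0.0205],[0,0,0.0205],[0,0,0.0205],[0,0,0],[0,0,0]],"turn":[[0,0,0],[0,0,0],[0,0,0],[0,0,0],[0,0,0],[0,0,0],[0,0,0],[0,0,0],[0,0,0],[0,0,0],[0,0,0],[0,0,0]]}'
python3 -m crank '{"offset":[[0,0,0],[0,0,0],[0,0,0],[0,0,-0.03],[0,0,-0.06],[0,0,-0.14],[0,0,-0.14],[0,0,-0.14],[0,0,-0.14],[0,0,0],[0,0,0],[0,0,0]],"turn":[[0,0,0],[0,0,0],[0,0,0],[0,0,0],[0,0,0],[0,0,0],[0,0,0],[0,0,0],[0,0,0],[0,0,0],[0,0,0],[0,0,0]]}' 0.76
python3 plan.py 439,76,150,189.6,10 439,76,45,189.6,8 
```

```text
time_s: 20.25
ee_pos: [0.4083, -0.1461, 0.0152]
orientation: [-2.151, 2.29, -0.0]
ft_force: [0.3, -0.1, -0.5]
finger_gap: 0.0613
gripper_force: 45.8
time_s: 21.45
ee_pos: [0.4079, -0.146, 0.1447]
orientation: [2.151, -2.29, -0.001]
ft_force: [-0.9, -0.3, -1.2]
finger_gap: 0.0749
gripper_force: 0.0
t 21.4 at [ 407.9 -146.   144.7] yang 176.41 tilt [-0.04  0.02] F [-0.9 -0.3 -1.2] gap 74.9 grip 0.0
  turn 2 x [ 0.0004  0.0003 -0.1465]
  move 10 x [-0.1069 -0.0338 -0.0026]
  move 8 x [0.     0.     0.0656]
```

```bash
python3 -m crank '{"offset":[[0,0,0],[0,0,0],[-0.1069,-0.0338,-0.0026],[-0.1069,-0.0338,-0.0026],[-0.1069,-0.0338,-0.0026],[-0.1069,-0.0338,-0.0026],[-0.1069,-0.0338,-0.0026],[-0.1069,-0.0338,-0.0026],[-0.1069,-0.0338,-0.0026],[-0.1069,-0.0338,-0.0026],[-0.1069,-0.0338,-0.0026],[-0.1069,-0.0338,-0.0026]],"turn":[[0,0,-0.1465],[0,0,-0.1465],[0,0,0],[0,0,0],[0,0,0],[0,0,0],[0,0,0],[0,0,0],[0,0,0],[0,0,0],[0,0,0],[0,0,0]]}' 1
python3 -m crank '{"offset":[[0,0,0],[0,0,0]],"turn":[[0,0,0],[0,0,0]]}' 1
python3 plan.py 439,76,45,189.6,8
python3 - <<'E'
from workcell import ctrl
from h import *
o=np.zeros((576,800,3),np.uint8)
w=ctrl.snapshot("wrist");pickle.dump(w,open("w2.pkl","wb"));t=ctrl.snapshot("scene");pickle.dump(t,open("s2.pkl","wb"))
o[:384,:512]=w["img"];o[:384,512:]=cv2.resize(t["img"][130:260,120:217],(288,384))
cv2.imwrite("pics/w2.png",o[:384,:,::-1])
for c in blobs(w,red,60,1):print("red",c.mean(0),rect(w,c,.090))
E
```

```text
time_s: 22.65
ee_pos: [0.4389, 0.0767, 0.1495]
orientation: [2.398, -2.027, -0.001]
ft_force: [-0.2, 0.1, 0.1]
finger_gap: 0.0852
gripper_force: 0.0
time_s: 22.85
ee_pos: [0.4389, 0.0759, 0.1495]
orientation: [2.399, -2.025, -0.001]
ft_force: [-0.1, 0.3, -0.7]
finger_gap: 0.0855
gripper_force: 0.0
t 22.9 at [438.9  75.9 149.5] yang -170.35 tilt [-0.09 -0.06] F [-0.1  0.3 -0.7] gap 85.5 grip 0.0
  move 8 x [-0.     -0.0001  0.0653]
red [253.53566667 208.791     ] [438.3  76.5  20.4  20.7  10.9]
```

View pics/w2.png

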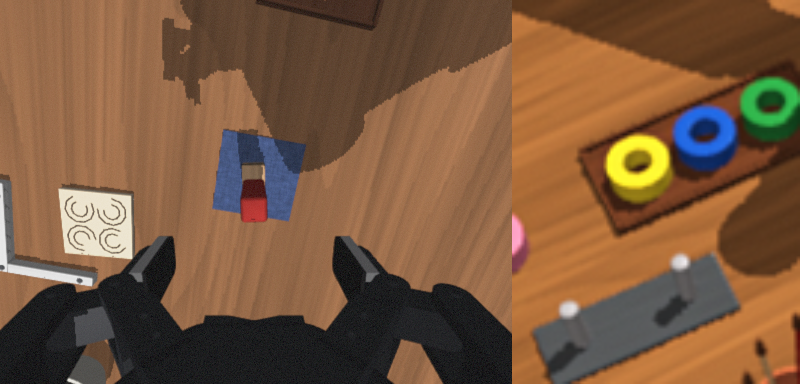

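Rolls are done: yellow, blue and green lie flat side by side in the tray (right inset), and the posts are empty. The wrist view shows the red stem at (253,209), with the foot aligned to the tool. Gripping it.

```bash
python3 -m crank '{"offset":[[0,0,0.0653],[0,0,0.0653],[0,0,0.0653],[0,0,0.0653],[0,0,0.0653],[0,0,0.0653],[0,0,0.0653],[0,0,0.0653],[0,0,0],[0,0,0]],"turn":[[0,0,0],[0,0,0],[0,0,0],[0,0,0],[0,0,0],[0,0,0],[0,0,0],[0,0,0],[0,0,0],[0,0,0]]}' 1
python3 -m crank '{"offset":[[0,0,0],[0,0,0],[0,0,0],[0,0,0],[0,0,0],[0,0,0],[0,0,0],[0,0,0],[0,0,0],[0,0,0],[0,0,0],[0,0,0]],"turn":[[0,0,0],[0,0,0],[0,0,0],[0,0,0],[0,0,0],[0,0,0],[0,0,0],[0,0,0],[0,0,0],[0,0,0],[0,0,0],[0,0,0]]}' -1 70
python3 plan.py
python3 -m crank '{"offset":[[0,0,-0.08],[0,0,-0.08],[0,0,-0.08],[0,0,-0.08],[0,0,0],[0,0,0]],"turn":[[0,0,0],[0,0,0],[0,0,0],[0,0,0],[0,0,0],[0,0,0]]}'
cat > tiles.py <<'E'
from h import *
from workcell import ctrl
# stop: rect centre + R(4,4), theta ; from the first top image
S={"S1":(474.1,396.1,-10.6),"S2":(670.2,179.6,-2.0),"S3":(659.5,-124.8,10.1)}
def uv(k):
    x,y,t=S[k];t=np.radians(t);return np.array([x,y]),np.array([np.cos(t),np.sin(t)]),np.array([-np.sin(t),np.cos(t)])
def pt(k,u,v):
    o,U,V=uv(k);return (o+u*U+v*V).round(1)
def look(cam):
    s=ctrl.snapshot(cam)
    for c in blobs(s,cream,200,9):
        r=rect(s,c,.008)
        if not(70<r[2]<95 and 70<r[3]<95):continue
        for k in S:
            o,U,V=uv(k);d=r[:2]-o
            if np.hypot(*d)<80:
                a=(r[4]-S[k][2]+45)%90-45
                print(cam,k,"tile",r,"du",(d@U).round(1),"dv",(d@V).round(1),"yaw",round(a,1))
    return s
E
python3 plan.py; python3 -c "
from tiles import *
look('top');look('scene')"
```

```text
time_s: 23.95
ee_pos: [0.4393, 0.0759, 0.0458]
orientation: [2.399, -2.027, 0.0]
ft_force: [0.6, -0.1, -0.2]
finger_gap: 0.0851
gripper_force: 0.0
time_s: 25.15
ee_pos: [0.4395, 0.076, 0.0462]
orientation: [-2.399, 2.027, -0.0]
ft_force: [-1.4, 0.3, 4.2]
finger_gap: 0.0214
gripper_force: 68.5
t 25.1 at [439.5  76.   46.2] yang -170.4 tilt [0.03 0.01] F [-1.4  0.3  4.2] gap 21.4 grip 68.5
time_s: 25.75
ee_pos: [0.4387, 0.076, 0.1085]
orientation: [2.399, -2.027, -0.002]
ft_force: [-1.0, -0.5, -1.7]
finger_gap: 0.0213
gripper_force: 68.4
t 25.8 at [438.7  76.  108.5] yang -170.41 tilt [-0.1   0.01] F [-1.  -0.5 -1.7] gap 21.3 grip 68.4
top S1 tile [4.48e+02 3.88e+02 8.05e+01 8.12e+01 1.00e-01] du -24.2 dv -12.8 yaw 10.7
top S2 tile [609.3 152.7  81.9  80.7   3.6] du -59.9 dv -29.0 yaw 5.6
top S3 tile [ 647.9 -151.4   82.    81.6   19. ] du -16.1 dv -24.2 yaw 8.9
scene S3 tile [ 652.8 -148.2   90.9   83.1   18.9] du -10.7 dv -21.9 yaw 8.8
scene S2 tile [609.3 153.9  83.6  83.3   3.6] du -60.0 dv -27.8 yaw 5.6
scene S1 tile [447.5 388.1  84.3  82.9   0.6] du -24.7 dv -12.8 yaw 11.2
```

The S2 tile has been knocked already, and I now have its new pose. Starting with S1: approach and u-push.

```bash
python3 - <<'E'
import subprocess
from tiles import *
f=lambda u,v,z,a,n,k="S1":"%.1f,%.1f,%g,%g,%d"%(*pt(k,u,v),z,a,n)
print(subprocess.run(["python3","plan.py",f(-93,-12.8,108,169.4,10),f(-93,-12.8,45,169.4,5),f(-54,-12.8,45,169.4,8),f(-51,-12.8,45,169.4,3)],capture_output=True,text=True).stdout)
E
```

```text
t 25.9 at [438.5  75.7 108.1] yang -170.41 tilt [-0.14 -0.04] F [ 0.5  0.6 -1.4] gap 20.6 grip 68.4
  turn 3 x [ 0.0011 -0.0003  0.1495]
  move 10 x [-0.1543  0.0585  0.    ]
  move 5 x [0.    0.    0.063]
  move 8 x [-0.0001 -0.0244  0.    ]
  move 3 x [ 0.0001 -0.0049  0.    ]
```

```bash
python3 -m crank '{"offset":[[0,0,0],[0,0,0],[0,0,0]],"turn":[[0,0,0.1495],[0,0,0.1495],[0,0,0.1495]]}' 
python3 -m crank '{"offset":[[-0.1543,0.0585,0],[-0.1543,0.0585,0],[-0.1543,0.0585,0],[-0.1543,0.0585,0],[-0.1543,0.0585,0],[-0.1543,0.0585,0],[-0.1543,0.0585,0],[-0.1543,0.0585,0],[-0.1543,0.0585,0],[-0.1543,0.0585,0],[0,0,0],[0,0,0]],"turn":[[0,0,0],[0,0,0],[0,0,0],[0,0,0],[0,0,0],[0,0,0],[0,0,0],[0,0,0],[0,0,0],[0,0,0],[0,0,0],[0,0,0]]}'
python3 -m crank '{"offset":[[0,0,0],[0,0,0]],"turn":[[0,0,0],[0,0,0]]}'
python3 - <<'E'
import subprocess
from tiles import *
w=look("wrist");pickle.dump(w,open("w3.pkl","wb"));cv2.imwrite("pics/w3.png",w["img"][:,:,::-1])
for c in blobs(w,white,300,5):
    print("stop",c.mean(0).round(0),rect(w,c,.012))
f=lambda u,v,z,a,n,k="S1":"%.1f,%.1f,%g,%g,%d"%(*pt(k,u,v),z,a,n)
print(subprocess.run(["python3","plan.py",f(-93,-12.8,108,169.4,1),f(-93,-12.8,45,169.4,5),f(-54,-12.8,45,169.4,8),f(-51,-12.8,45,169.4,3)],capture_output=True,text=True).stdout)
E
```

```text
time_s: 26.15
ee_pos: [0.4387, 0.0757, 0.1085]
orientation: [2.0, -2.42, -0.001]
ft_force: [0.0, 0.3, -1.5]
finger_gap: 0.0214
gripper_force: 68.5
time_s: 27.35
ee_pos: [0.3803, 0.4007, 0.1081]
orientation: [2.006, -2.414, 0.001]
ft_force: [-0.1, -0.4, -2.1]
finger_gap: 0.0214
gripper_force: 68.4
time_s: 27.55
ee_pos: [0.3811, 0.4, 0.1097]
orientation: [2.006, -2.418, -0.0]
ft_force: [0.0, 0.4, -0.8]
finger_gap: 0.0213
gripper_force: 68.4
wrist S1 tile [446.4 389.6  80.4  80.4  89.9] du -26.0 dv -11.5 yaw 10.5
stop [497. 327.] [154.8 602.7  47.2  91.6   4.2]
stop [ 13. 252.] [632.5 416.   91.5  23.5  64.5]
stop [173. 191.] [445.  388.7  76.8  76.8  89.9]
stop [133. 222.] [477.  393.1 111.9  92.9  79.4]
t 27.6 at [381.2 400.1 109.9] yang 169.37 tilt [-0.    0.01] F [ 0.7 -0.4 -1.1] gap 21.0 grip 68.5
  move 1 x [-0.0017  0.0048  0.0093]
  move 5 x [0.    0.    0.063]
  move 8 x [-0.0001 -0.0244  0.    ]
  move 3 x [ 0.0001 -0.0049  0.    ]
```

View pics/w3.png

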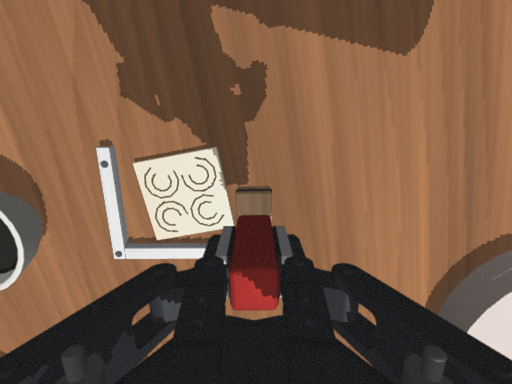

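Wrist view: stop corner at (120,253), tile at (183,193), and the pusher foot clear to the right of the tile at (253,200), square to the stop. The stop angle is confirmed at 79.4° (-10.6°). Descend and push.

```bash
python3 -m crank '{"offset":[[-0.0017,0.0048,0.003],[0,0,0.063],[0,0,0.063],[0,0,0.063],[0,0,0.063],[0,0,0.063],[0,0,0],[0,0,0]],"turn":[[0,0,0],[0,0,0],[0,0,0],[0,0,0],[0,0,0],[0,0,0],[0,0,0],[0,0,0]]}' 
python3 plan.py
python3 -m crank '{"offset":[[0,-0.0244,0],[0,-0.0244,0],[0,-0.0244,0],[0,-0.0244,0],[0,-0.0244,0],[0,-0.0244,0],[0,-0.0244,0],[0,-0.0244,0],[0,0,0]],"turn":[[0,0,0],[0,0,0],[0,0,0],[0,0,0],[0,0,0],[0,0,0],[0,0,0],[0,0,0],[0,0,0]]}'
python3 plan.py
python3 -m crank '{"offset":[[0,-0.005,0],[0,-0.005,0],[0,0,0]],"turn":[[0,0,0],[0,0,0],[0,0,0]]}'
python3 plan.py
python3 -c "
from tiles import *
look('wrist');look('top')"
```

```text
time_s: 28.4
ee_pos: [0.38, 0.4012, 0.0459]
orientation: [2.007, -2.416, 0.0]
ft_force: [0.6, 0.9, -2.0]
finger_gap: 0.0212
gripper_force: 69.0
t 28.4 at [380.  401.2  45.9] yang 169.42 tilt [-0.01 -0.03] F [ 0.6  0.9 -2. ] gap 21.2 grip 69.0
time_s: 29.3
ee_pos: [0.4185, 0.3943, 0.0462]
orientation: [2.006, -2.417, -0.002]
ft_force: [-2.1, 2.3, -1.6]
finger_gap: 0.0215
gripper_force: 69.4
t 29.3 at [418.5 394.3  46.2] yang 169.39 tilt [-0.05  0.03] F [-2.1  2.3 -1.6] gap 21.5 grip 69.4
time_s: 29.6
ee_pos: [0.4189, 0.3945, 0.0461]
orientation: [2.007, -2.415, -0.004]
ft_force: [-8.6, 2.9, 2.1]
finger_gap: 0.0213
gripper_force: 69.7
t 29.6 at [418.9 394.5  46.1] yang 169.44 tilt [-0.15  0.06] F [-8.6  2.9  2.1] gap 21.3 grip 69.7
wrist S1 tile [469.1 378.8  80.1  79.6  79.5] du -1.7 dv -17.9 yaw 0.1
top S1 tile [472.1 377.2  80.4  77.7  78.9] du 1.5 dv -18.9 yaw -0.5
top S2 tile [609.3 152.7  82.   80.7   3.7] du -59.9 dv -29.0 yaw 5.7
top S3 tile [ 647.9 -151.4   82.    81.6   19. ] du -16.1 dv -24.2 yaw 8.9
```

S1 u-push made contact (8.6 N), and the tile is now square. Back off, lift, and turn for the v-push.

```bash
python3 -m crank '{"offset":[[0,0.03,0],[0,0.05,0],[0,0,-0.075],[0,0,-0.075],[0,0,0]],"turn":[[0,0,0],[0,0,0],[0,0,0],[0,0,0],[0,0,0]]}' 
python3 -m crank '{"offset":[[0,0,0],[0,0,0],[0,0,0],[0,0,0],[0,0,0],[0,0,0],[0,0,0],[0,0,0],[0,0,0],[0,0,0],[0,0,0],[0,0,0]],"turn":[[0,0,-0.1667],[0,0,-0.1667],[0,0,-0.1667],[0,0,-0.1667],[0,0,-0.1667],[0,0,-0.1667],[0,0,-0.1667],[0,0,-0.1667],[0,0,-0.1667],[0,0,-0.1667],[0,0,-0.1667],[0,0,-0.1667]]}'
python3 -m crank '{"offset":[[0,0,0],[0,0,0]],"turn":[[0,0,0],[0,0,0]]}'
cat > pl.py <<'E'
import subprocess,sys
from tiles import *
# pl.py stop yangrel  u,v,z,n ...
k=sys.argv[1];a=180+S[k][2]+float(sys.argv[2])
w=[]
for q in sys.argv[3:]:
    u,v,z,n=[float(i) for i in q.split(",")];w.append("%.1f,%.1f,%g,%g,%d"%(*pt(k,u,v),z,a,n))
print(subprocess.run(["python3","plan.py"]+w,capture_output=True,text=True).stdout)
p=np.array(ctrl.read_state()["ee_pos"])[:2]*1000;o,U,V=uv(k);print("tool u,v",((p-o)@U).round(1),((p-o)@V).round(1))
E
python3 pl.py S1 90 -- -2,-86,76,4 2>/dev/null || python3 pl.py S1 90 "-2,-86,76,5" "-2,-86,46,3" "-2,-56,46,6"
```

```text
time_s: 30.2
ee_pos: [0.4061, 0.3982, 0.0805]
orientation: [-2.004, 2.412, 0.002]
ft_force: [0.7, 0.4, -1.4]
finger_gap: 0.0209
gripper_force: 69.4
time_s: 31.4
ee_pos: [0.405, 0.3967, 0.0766]
orientation: [-3.128, 0.281, -0.0]
ft_force: [0.1, -0.5, -2.6]
finger_gap: 0.0212
gripper_force: 69.4
time_s: 31.6
ee_pos: [0.4049, 0.3967, 0.0764]
orientation: [-3.127, 0.295, -0.0]
ft_force: [0.5, 0.6, -0.5]
finger_gap: 0.0212
gripper_force: 69.4
t 31.6 at [404.9 396.7  76.4] yang -100.78 tilt [0.01 0.02] F [ 0.5  0.6 -0.5] gap 21.2 grip 69.4
  turn 1 x [-0.0005 -0.0001 -0.004 ]
  move 5 x [0.0662 0.0739 0.0004]
  move 3 x [0.   0.   0.05]
  move 6 x [-0.    -0.025  0.   ]

this script no longer has the robotException ignored in: <_io.TextIOWrapper mode='rw' encoding='UTF-8'>
Traceback (most recent call last):
BrokenPipeError: [Errno 32] Broken pipe
```

```bash
python3 - <<'E'
l=open('pl.py').read().rstrip().split('\n')
l=l[:3]+[l[-1]]+l[3:-1]
open('pl.py','w').write('\n'.join(l)+'\n')
E
python3 -m crank '{"offset":[[0.066,0.074,0],[0.066,0.074,0],[0.066,0.074,0],[0.066,0.074,0],[0.066,0.074,0],[0,0,0],[0,0,0.05],[0,0,0.05],[0,0,0.05],[0,0,0],[0,0,0]],"turn":[[0,0,0],[0,0,0],[0,0,0],[0,0,0],[0,0,0],[0,0,0],[0,0,0],[0,0,0],[0,0,0],[0,0,0],[0,0,0]]}' 
python3 -m crank '{"offset":[[0,-0.025,0],[0,-0.025,0],[0,-0.025,0],[0,-0.025,0],[0,-0.025,0],[0,-0.025,0],[0,0,0]],"turn":[[0,0,0],[0,0,0],[0,0,0],[0,0,0],[0,0,0],[0,0,0],[0,0,0]]}'
python3 -m crank '{"offset":[[0,-0.005,0],[0,-0.005,0],[0,0,0]],"turn":[[0,0,0],[0,0,0],[0,0,0]]}'
python3 pl.py S1 90 
python3 -c "
from tiles import *
look('top')"
```

```text
time_s: 32.7
ee_pos: [0.4556, 0.3119, 0.0457]
orientation: [3.127, -0.289, -0.001]
ft_force: [0.5, -0.5, -2.0]
finger_gap: 0.0212
gripper_force: 69.6
time_s: 33.4
ee_pos: [0.4615, 0.342, 0.0461]
orientation: [-3.128, 0.289, 0.0]
ft_force: [1.1, 0.6, -1.3]
finger_gap: 0.0212
gripper_force: 69.5
time_s: 33.7
ee_pos: [0.4618, 0.3433, 0.0461]
orientation: [-3.128, 0.289, 0.0]
ft_force: [0.2, 0.1, -1.6]
finger_gap: 0.0211
gripper_force: 69.5
top S2 tile [609.7 152.7  81.3  80.7   4. ] du -59.5 dv -29.0 yaw 6.0
top S3 tile [ 647.9 -151.4   82.    81.6   19. ] du -16.1 dv -24.2 yaw 8.9Traceback (most recent call last):
  File "pl.py", line 4, in <module>
    p=np.array(ctrl.read_state()["ee_pos"])[:2]*1000;o,U,V=uv(k);print("tool u,v",((p-o)@U).round(1),((p-o)@V).round(1))
                                                              ^
NameError: name 'k' is not defined. Did you mean: 'K'?
```

```bash
python3 - <<'E'
l=open('pl.py').read().rstrip().split('\n')
l[3],l[4]=l[4],l[3]
open('pl.py','w').write('\n'.join(l)+'\n')
E
python3 -m crank '{"offset":[[0,-0.005,0],[0,-0.005,0],[0,0,0]],"turn":[[0,0,0],[0,0,0],[0,0,0]]}'
python3 -m crank '{"offset":[[0,-0.005,0],[0,0,0]],"turn":[[0,0,0],[0,0,0]]}'
python3 pl.py S1 90
```

```text
time_s: 34.05
ee_pos: [0.4622, 0.3454, 0.0462]
orientation: [-3.128, 0.289, 0.0]
ft_force: [0.1, 0.1, -0.4]
finger_gap: 0.0216
gripper_force: 69.5
time_s: 34.25
ee_pos: [0.4624, 0.3464, 0.0462]
orientation: [-3.128, 0.289, 0.0]
ft_force: [-0.6, 0.3, -1.3]
finger_gap: 0.021
gripper_force: 69.5
tool u,v -2.4 -51.0
t 34.2 at [462.4 346.4  46.2] yang -100.56 tilt [-0.    0.01] F [-0.6  0.3 -1.3] gap 21.0 grip 69.5
```

```bash
for i in 1; do python3 -m crank '{"offset":[[0,-0.005,0],[0,0,0]],"turn":[[0,0,0],[0,0,0]]}' | grep -E "force|pos"; done
python3 -m crank '{"offset":[[0,-0.005,0],[0,0,0]],"turn":[[0,0,0],[0,0,0]]}'| grep -E "force|pos"
python3 - <<'E'
from tiles import *
w=look("wrist");cv2.imwrite("pics/w4.png",w["img"][:,:,::-1])
E
python3 pl.py S1 90
```

```text
ee_pos: [0.4626, 0.3474, 0.0462]
ft_force: [-0.0, -0.5, -1.9]
gripper_force: 69.5
ee_pos: [0.4628, 0.3483, 0.0463]
ft_force: [0.3, -0.8, -1.4]
gripper_force: 69.6
wrist S1 tile [472.  398.2  79.3  80.3  79.4] du -2.5 dv 1.7 yaw 0.0
tool u,v -2.4 -49.1
t 34.7 at [462.7 348.3  46.2] yang -100.57 tilt [-0.01  0.  ] F [-0.3  0.1 -1. ] gap 21.1 grip 69.6
```

View pics/w4.png

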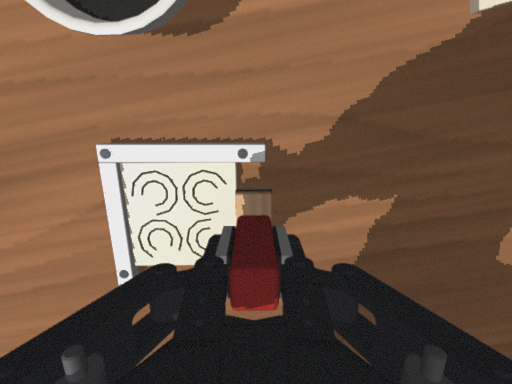

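Wrist view: tile flush to the upper fence at (180,160). At the left fence (118,215) a narrow dark gap of a few mm remains, so I keep pushing.

```bash
python3 -m crank '{"offset":[[0,-0.005,0],[0,-0.005,0],[0,0,0]],"turn":[[0,0,0],[0,0,0],[0,0,0]]}' | grep -E "force|pos"
python3 -m crank '{"offset":[[0,-0.005,0],[0,0,0]],"turn":[[0,0,0],[0,0,0]]}'| grep -E "force|pos"
python3 -m crank '{"offset":[[0,-0.005,0],[0,0,0]],"turn":[[0,0,0],[0,0,0]]}'| grep -E "force|pos"
```

```text
ee_pos: [0.4628, 0.3487, 0.0462]
ft_force: [-2.0, -6.0, 1.6]
gripper_force: 70.1
ee_pos: [0.4629, 0.3488, 0.0462]
ft_force: [-4.4, -8.3, 4.2]
gripper_force: 70.2
ee_pos: [0.4629, 0.349, 0.0462]
ft_force: [-4.9, -11.2, 6.1]
gripper_force: 70.4
```

```bash
python3 -m crank '{"offset":[[0,0.04,0],[0,0.06,0],[0,0,-0.075],[0,0,-0.075],[0,0,0]],"turn":[[0,0,0],[0,0,0],[0,0,0],[0,0,0],[0,0,0]]}' |grep pos
python3 -m crank '{"offset":[[0,0,0],[0,0,0],[0,0,0],[0,0,0],[0,0,0],[0,0,0],[0,0,0],[0,0,0],[0,0,0],[0,0,0],[0,0,0],[0,0,0]],"turn":[[0,0,0.1667],[0,0,0.1667],[0,0,0.1667],[0,0,0.1667],[0,0,0.1667],[0,0,0.1667],[0,0,0.1667],[0,0,0.1667],[0,0,0.1667],[0,0,0.1667],[0,0,0.1667],[0,0,0.1667]]}'|grep pos
python3 -m crank '{"offset":[[0,0,0],[0,0,0]],"turn":[[0,0,0],[0,0,0]]}' | grep pos
python3 pl.py S1 0 "-75,1,76,4" "-75,1,46,3" "-57,1,46,4"
```

```text
ee_pos: [0.4615, 0.3342, 0.0807]
ee_pos: [0.4599, 0.3331, 0.0766]
ee_pos: [0.4598, 0.3328, 0.0764]
tool u,v -2.4 -64.8
t 37.3 at [459.8 332.8  76.4] yang 169.63 tilt [0.01 0.03] F [ 0.1  0.6 -0.6] gap 21.3 grip 69.6
  turn 1 x [0.     0.0007 0.005 ]
  move 4 x [-0.0823  0.0907  0.0005]
  move 3 x [0.   0.   0.05]
  move 4 x [-0.     -0.0225  0.    ]
```

```bash
python3 -m crank '{"offset":[[-0.0823,0.0907,0],[-0.0823,0.0907,0],[-0.0823,0.0907,0],[-0.0823,0.0907,0],[0,0,0],[0,0,0.05],[0,0,0.05],[0,0,0.05],[0,0,0]],"turn":[[0,0,0.005],[0,0,0],[0,0,0],[0,0,0],[0,0,0],[0,0,0],[0,0,0],[0,0,0],[0,0,0]]}' |grep pos
python3 -m crank '{"offset":[[0,-0.0225,0],[0,-0.0225,0],[0,-0.0225,0],[0,-0.0225,0],[0,-0.005,0],[0,-0.005,0],[0,0,0]],"turn":[[0,0,0],[0,0,0],[0,0,0],[0,0,0],[0,0,0],[0,0,0],[0,0,0]]}'| grep -E "force|pos"
python3 -m crank '{"offset":[[0,-0.005,0],[0,-0.005,0],[0,0,0]],"turn":[[0,0,0],[0,0,0],[0,0,0]]}'| grep -E "force|pos"
python3 pl.py S1 0
```

```text
ee_pos: [0.4007, 0.4095, 0.0442]
ee_pos: [0.4205, 0.4069, 0.0462]
ft_force: [-0.4, -0.5, -1.1]
gripper_force: 69.5
ee_pos: [0.4212, 0.4071, 0.0462]
ft_force: [-6.3, 1.5, 1.3]
gripper_force: 69.8
tool u,v -54.0 1.1
t 39.2 at [421.2 407.1  46.2] yang 169.21 tilt [-0.12  0.04] F [-6.3  1.5  1.3] gap 21.1 grip 69.8
```

```bash
python3 -m crank '{"offset":[[0,0.04,0],[0,0.06,0],[0,0.06,-0.075],[0,0,-0.1],[0,0,-0.1],[0,0,-0.05],[0,0,0],[0,0,0]],"turn":[[0,0,0],[0,0,0],[0,0,0],[0,0,0],[0,0,0],[0,0,0],[0,0,0],[0,0,0]]}' |grep pos
python3 - <<'E'
from tiles import *
w=look("wrist");cv2.imwrite("pics/w5.png",cv2.resize(w["img"][110:290,60:300,::-1],(640,480),interpolation=cv2.INTER_CUBIC))
E
python3 pl.py S2 0 "-130,-29,112,12" "-130,-29,46,5" "-58,-29,46,12"
```

```text
ee_pos: [0.3905, 0.4125, 0.1108]
wrist S1 tile [472.1 397.8  80.3  80.7  79.7] du -2.3 dv 1.3 yaw 0.3
tool u,v -287.7 222.7
t 40.0 at [390.5 412.2 110.1] yang 169.19 tilt [-0.07 -0.06] F [-0.4  0.3 -1.6] gap 21.5 grip 69.4
  turn 2 x [ 0.0007 -0.0008 -0.0979]
  move 12 x [ 0.1049 -0.0657 -0.0008]
  move 5 x [0.    0.    0.066]
  move 12 x [ 0.   -0.03  0.  ]
```

View pics/w5.png

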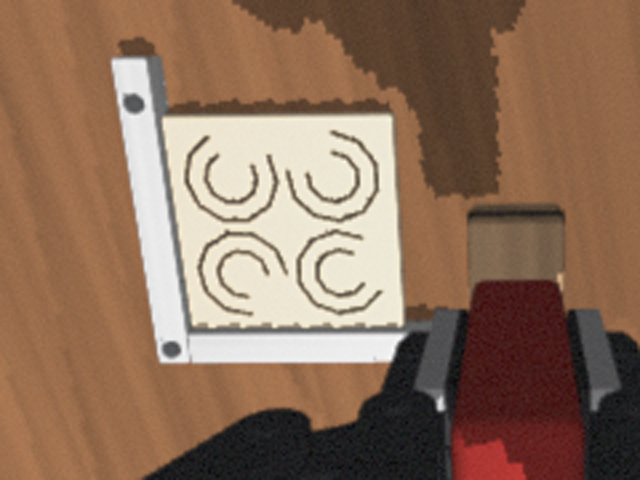

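S1 tile sits against both fences: left fence at (150,210) and lower fence at (290,340) with only a shadow line. On to S2.

```bash
python3 -m crank '{"offset":[[0,0,0],[0,0,0],[0,0,0]],"turn":[[0,0,-0.0979],[0,0,-0.0979],[0,0,0]]}' |grep pos
python3 -m crank '{"offset":[[0.1049,-0.0657,0],[0.1049,-0.0657,0],[0.1049,-0.0657,0],[0.1049,-0.0657,0],[0.1049,-0.0657,0],[0.1049,-0.0657,0],[0.1049,-0.0657,0],[0.1049,-0.0657,0],[0.1049,-0.0657,0],[0.1049,-0.0657,0],[0.1049,-0.0657,0],[0.1049,-0.0657,0]],"turn":[[0,0,0],[0,0,0],[0,0,0],[0,0,0],[0,0,0],[0,0,0],[0,0,0],[0,0,0],[0,0,0],[0,0,0],[0,0,0],[0,0,0]]}'|grep pos
python3 -m crank '{"offset":[[0,0,0],[0,0,0],[0,0,0]],"turn":[[0,0,0],[0,0,0],[0,0,0]]}' |grep pos
python3 -c "
from tiles import *
w=look('wrist')
for c in blobs(w,white,300,5): print('stop',c.mean(0).round(0),rect(w,c,.012))
"
python3 pl.py S2 0 "-130,-29,46,5" "-58,-29,46,12"
```

```text
ee_pos: [0.3907, 0.4121, 0.1099]
ee_pos: [0.5399, 0.1544, 0.1103]
ee_pos: [0.5394, 0.1559, 0.1107]
wrist S2 tile [608.1 154.1  80.5  80.4   3.6] du -61.2 dv -27.7 yaw 5.6
stop [ 10. 216.] [776.3 167.3  53.2  19.8  89.8]
stop [105. 238.] [664.9 176.9 112.  112.6  87.8]
stop [182. 192.] [607.1 153.3  77.8  77.5   3.6]
tool u,v -129.9 -28.1
t 41.9 at [539.4 156.  110.9] yang 178.0 tilt [-0.03 -0.  ] F [ 0.8 -0.3 -1.3] gap 20.8 grip 69.5
  move 5 x [0.0008 0.0001 0.0649]
  move 12 x [ 0.   -0.03  0.  ]
```

```bash
python3 -m crank '{"offset":[[0,0,0.0645],[0,0,0.0645],[0,0,0.0645],[0,0,0.0645],[0,0,0.0645],[0,0,0],[0,0,0]],"turn":[[0,0,0],[0,0,0],[0,0,0],[0,0,0],[0,0,0],[0,0,0],[0,0,0]]}' |grep pos
python3 -m crank '{"offset":[[0,-0.03,0],[0,-0.03,0],[0,-0.03,0],[0,-0.03,0],[0,-0.03,0],[0,-0.03,0],[0,-0.03,0],[0,-0.03,0],[0,-0.03,0],[0,-0.03,0],[0,-0.03,0],[0,-0.03,0]],"turn":[[0,0,0],[0,0,0],[0,0,0],[0,0,0],[0,0,0],[0,0,0],[0,0,0],[0,0,0],[0,0,0],[0,0,0],[0,0,0],[0,0,0]]}'|grep -E "pos|ft"
python3 -m crank '{"offset":[[0,-0.005,0],[0,-0.005,0],[0,-0.005,0],[0,0,0]],"turn":[[0,0,0],[0,0,0],[0,0,0],[0,0,0]]}' |grep -E "pos|ft"
python3 -m crank '{"offset":[[0,-0.005,0],[0,-0.005,0],[0,0,0]],"turn":[[0,0,0],[0,0,0],[0,0,0]]}' |grep -E "pos|ft"
python3 -m crank '{"offset":[[0,-0.005,0],[0,0,0]],"turn":[[0,0,0],[0,0,0]]}' |grep -E "pos|ft"
python3 -c "
from tiles import *
w=look('wrist')"
python3 pl.py S2 0
```

```text
ee_pos: [0.5398, 0.1554, 0.0465]
ee_pos: [0.6122, 0.153, 0.0466]
ft_force: [-0.2, -0.3, -1.5]
ee_pos: [0.6148, 0.1529, 0.0467]
ft_force: [-0.1, 0.2, -1.6]
ee_pos: [0.6164, 0.1529, 0.0467]
ft_force: [-3.1, 0.1, 0.7]
ee_pos: [0.6166, 0.1529, 0.0466]
ft_force: [-6.2, 1.2, 2.1]
wrist S2 tile [668.4 149.2  80.4  79.5  88.5] du -0.7 dv -30.4 yaw 0.5
tool u,v -52.7 -28.6
t 44.8 at [616.6 152.9  46.6] yang 178.01 tilt [-0.16 -0.01] F [-7.1  0.9  3.1] gap 20.8 grip 70.0
```

Contact. Now the v-push for S2 (tile at v≈-30).

```bash
python3 -m crank '{"offset":[[0,0.04,0],[0,0.06,0],[0,0,-0.075],[0,0,-0.075],[0,0,0]],"turn":[[0,0,0],[0,0,0],[0,0,0],[0,0,0],[0,0,0]]}' |grep pos
python3 -m crank '{"offset":[[0,0,0],[0,0,0],[0,0,0],[0,0,0],[0,0,0],[0,0,0],[0,0,0],[0,0,0],[0,0,0],[0,0,0],[0,0,0],[0,0,0]],"turn":[[0,0,-0.1667],[0,0,-0.1667],[0,0,-0.1667],[0,0,-0.1667],[0,0,-0.1667],[0,0,-0.1667],[0,0,-0.1667],[0,0,-0.1667],[0,0,-0.1667],[0,0,-0.1667],[0,0,-0.1667],[0,0,-0.1667]]}'|grep pos
python3 -m crank '{"offset":[[0,0,0],[0,0,0]],"turn":[[0,0,0],[0,0,0]]}' | grep pos
python3 pl.py S2 90 "-1,-98,76,5" "-1,-98,46,3" "-1,-54,46,9"
```

```text
ee_pos: [0.6002, 0.1541, 0.0814]
ee_pos: [0.5983, 0.1535, 0.077]
ee_pos: [0.5981, 0.1535, 0.0769]
tool u,v -71.2 -28.6
t 46.6 at [598.1 153.5  76.9] yang -92.19 tilt [0.02 0.02] F [ 0.4  0.6 -2.2] gap 21.4 grip 69.5
  turn 1 x [-0.0004 -0.0004 -0.0043]
  move 5 x [0.0702 0.0694 0.0009]
  move 3 x [0.   0.   0.05]
  move 9 x [-0.     -0.0245  0.    ]
```

```bash
python3 -m crank '{"offset":[[0.0702,0.0694,0],[0.0702,0.0694,0],[0.0702,0.0694,0],[0.0702,0.0694,0],[0.0702,0.0694,0],[0,0,0],[0,0,0.05],[0,0,0.05],[0,0,0.05],[0,0,0],[0,0,0]],"turn":[[0,0,-0.004],[0,0,0],[0,0,0],[0,0,0],[0,0,0],[0,0,0],[0,0,0],[0,0,0],[0,0,0],[0,0,0],[0,0,0]]}' |grep pos
python3 -m crank '{"offset":[[0,-0.0245,0],[0,-0.0245,0],[0,-0.0245,0],[0,-0.0245,0],[0,-0.0245,0],[0,-0.0245,0],[0,-0.0245,0],[0,-0.0245,0],[0,-0.0245,0],[0,0,0]],"turn":[[0,0,0],[0,0,0],[0,0,0],[0,0,0],[0,0,0],[0,0,0],[0,0,0],[0,0,0],[0,0,0],[0,0,0]]}'|grep -E "pos|ft"
python3 -m crank '{"offset":[[0,-0.005,0],[0,-0.005,0],[0,-0.005,0],[0,0,0]],"turn":[[0,0,0],[0,0,0],[0,0,0],[0,0,0]]}' |grep -E "pos|ft"
python3 -m crank '{"offset":[[0,-0.005,0],[0,-0.005,0],[0,0,0]],"turn":[[0,0,0],[0,0,0],[0,0,0]]}' |grep -E "pos|ft"
python3 -m crank '{"offset":[[0,-0.005,0],[0,0,0]],"turn":[[0,0,0],[0,0,0]]}' |grep -E "pos|ft"
python3 pl.py S2 90
```

```text
ee_pos: [0.6654, 0.0821, 0.0463]
ee_pos: [0.667, 0.1268, 0.0465]
ft_force: [0.7, -0.4, -2.0]
ee_pos: [0.6671, 0.129, 0.0466]
ft_force: [-0.2, 0.2, -0.9]
ee_pos: [0.6671, 0.1303, 0.0467]
ft_force: [-0.4, -3.5, -1.7]
ee_pos: [0.6669, 0.1305, 0.0467]
ft_force: [-0.8, -6.5, -0.2]
tool u,v -1.6 -49.2
t 49.6 at [666.9 130.5  46.7] yang -91.84 tilt [-0.08 -0.13] F [-0.8 -6.5 -0.2] gap 21.2 grip 69.6
```

Contact at v=-49.2. Repeat the u-push.

```bash
python3 -m crank '{"offset":[[0,0.04,0],[0,0.06,0],[0,0,-0.075],[0,0,-0.075],[0,0,0]],"turn":[[0,0,0],[0,0,0],[0,0,0],[0,0,0],[0,0,0]]}' |grep pos
python3 -m crank '{"offset":[[0,0,0],[0,0,0],[0,0,0],[0,0,0],[0,0,0],[0,0,0],[0,0,0],[0,0,0],[0,0,0],[0,0,0],[0,0,0],[0,0,0]],"turn":[[0,0,0.1667],[0,0,0.1667],[0,0,0.1667],[0,0,0.1667],[0,0,0.1667],[0,0,0.1667],[0,0,0.1667],[0,0,0.1667],[0,0,0.1667],[0,0,0.1667],[0,0,0.1667],[0,0,0.1667]]}'|grep pos
python3 -m crank '{"offset":[[0,0,0],[0,0,0]],"turn":[[0,0,0],[0,0,0]]}' | grep pos
python3 pl.py S2 0 "-75,1,76,4" "-75,1,46,3" "-56,1,46,4"
```

```text
ee_pos: [0.6688, 0.1125, 0.0816]
ee_pos: [0.6668, 0.1125, 0.0771]
ee_pos: [0.6667, 0.1123, 0.0769]
tool u,v -1.1 -67.4
t 51.5 at [666.7 112.3  76.9] yang 178.4 tilt [0.02 0.03] F [-0.3 -0.9 -1.7] gap 21.0 grip 69.6
  turn 1 x [-0.0005  0.0006  0.0088]
  move 4 x [-0.0855  0.0923  0.0012]
  move 3 x [0.   0.   0.05]
  move 4 x [-0.0001 -0.0238  0.    ]
```

```bash
python3 -m crank '{"offset":[[-0.0855,0.0923,0],[-0.0855,0.0923,0],[-0.0855,0.0923,0],[-0.0855,0.0923,0],[0,0,0],[0,0,0.05],[0,0,0.05],[0,0,0.05],[0,0,0]],"turn":[[0,0,0.0088],[0,0,0],[0,0,0],[0,0,0],[0,0,0],[0,0,0],[0,0,0],[0,0,0],[0,0,0]]}' |grep pos
python3 -m crank '{"offset":[[0,-0.0238,0],[0,-0.0238,0],[0,-0.0238,0],[0,-0.0238,0],[0,-0.005,0],[0,-0.005,0],[0,0,0]],"turn":[[0,0,0],[0,0,0],[0,0,0],[0,0,0],[0,0,0],[0,0,0],[0,0,0]]}'| grep -E "force|pos"
python3 -m crank '{"offset":[[0,-0.005,0],[0,-0.005,0],[0,0,0]],"turn":[[0,0,0],[0,0,0],[0,0,0]]}'| grep -E "force|pos"
python3 pl.py S2 0
python3 -m crank '{"offset":[[0,0.04,0],[0,0.06,0],[0,0.06,-0.075],[0,0,-0.1],[0,0,-0.1],[0,0,-0.05],[0,0,0],[0,0,0]],"turn":[[0,0,0],[0,0,0],[0,0,0],[0,0,0],[0,0,0],[0,0,0],[0,0,0],[0,0,0]]}' |grep pos
python3 - <<'E'
from tiles import *
w=look("wrist");cv2.imwrite("pics/w6.png",cv2.resize(w["img"][110:290,60:300,::-1],(640,480),interpolation=cv2.INTER_CUBIC))
E
python3 pl.py S3 0 "-95,-23,112,10" "-95,-23,46,5" "-58,-23,46,7"
```

```text
ee_pos: [0.5948, 0.182, 0.0442]
ee_pos: [0.6164, 0.1822, 0.0467]
ft_force: [-0.4, -0.6, -0.7]
gripper_force: 69.7
ee_pos: [0.6175, 0.1822, 0.0466]
ft_force: [-5.9, 0.6, 1.8]
gripper_force: 69.9
tool u,v -52.8 0.8
t 53.5 at [617.5 182.2  46.6] yang 177.8 tilt [-0.13 -0.01] F [-5.9  0.6  1.8] gap 20.9 grip 69.9

ee_pos: [0.5861, 0.1834, 0.1108]
wrist S2 tile [668.9 180.3  80.2  80.8  88.3] du -1.3 dv 0.7 yaw 0.3
tool u,v -18.5 316.2
t 54.3 at [585.8 183.2 110.2] yang 177.78 tilt [-0.1  -0.03] F [-0.2  0.2 -1.5] gap 21.4 grip 69.6
  turn 2 x [ 0.0012 -0.0002 -0.1369]
  move 10 x [ 0.1696  0.0383 -0.0009]
  move 5 x [0.    0.    0.066]
  move 7 x [-0.     -0.0264  0.    ]
```

View pics/w6.png

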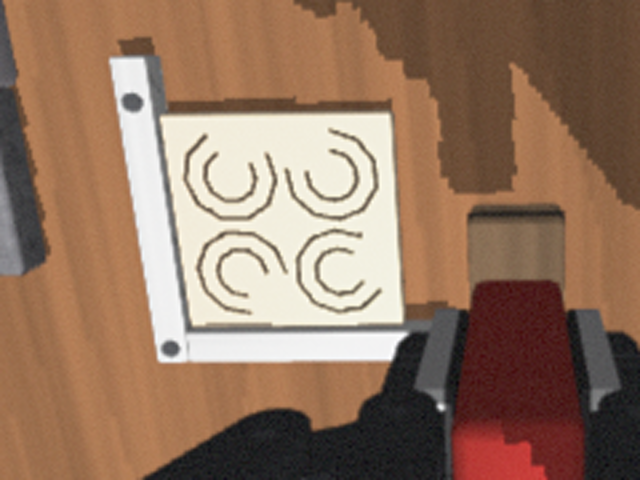

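S2 is snug on both fences: left (150,210), lower (290,340). On to S3, also measuring the brush jar for clearance.

```bash
python3 -m crank '{"offset":[[0,0,0],[0,0,0]],"turn":[[0,0,-0.1369],[0,0,-0.1369]]}' |grep pos
python3 -m crank '{"offset":[[0.1696,0.0383,0],[0.1696,0.0383,0],[0.1696,0.0383,0],[0.1696,0.0383,0],[0.1696,0.0383,0],[0.1696,0.0383,0],[0.1696,0.0383,0],[0.1696,0.0383,0],[0.1696,0.0383,0],[0.1696,0.0383,0],[0,0,0],[0,0,0]],"turn":[[0,0,0],[0,0,0],[0,0,0],[0,0,0],[0,0,0],[0,0,0],[0,0,0],[0,0,0],[0,0,0],[0,0,0],[0,0,0],[0,0,0]]}'|grep pos
python3 -c "
from tiles import *
w=look('wrist')
for c in blobs(w,white,300,5): print('stop',c.mean(0).round(0),rect(w,c,.012))
a=pickle.load(open('top0.pkl','rb'));b=pickle.load(open('scene0.pkl','rb'))
print('jar',ray(a,[[333.5,147.5]],.09),ray(b,[[215,269]],.09),ray(b,[[214,285]],0))
"
python3 pl.py S3 0 "-95,-23,46,5" "-58,-23,46,7"
```

```text
ee_pos: [0.5859, 0.183, 0.11]
ee_pos: [0.5698, -0.1647, 0.1101]
wrist S3 tile [ 646.7 -150.3   80.5   80.7   18.9] du -17.1 dv -22.9 yaw 8.8
stop [156. 212.] [ 645.7 -151.4   78.1   77.9   18.9]
stop [130. 230.] [ 663.7 -128.    94.6  112.5   10. ]
jar [[ 0.73780914 -0.29627083]] [[ 0.75791015 -0.29712365]] [[ 0.76004905 -0.30905182]]
tool u,v -94.9 -22.8
t 55.8 at [ 570.1 -163.9  110.4] yang -169.93 tilt [-0.11  0.03] F [-0.1  0.3 -1.5] gap 21.0 grip 69.7
  move 5 x [0.0002 0.0001 0.0644]
  move 7 x [-0.     -0.0264  0.    ]
```

```bash
python3 -m crank '{"offset":[[0,0,0.0643],[0,0,0.0643],[0,0,0.0643],[0,0,0.0643],[0,0,0.0643],[0,0,0],[0,0,0]],"turn":[[0,0,0],[0,0,0],[0,0,0],[0,0,0],[0,0,0],[0,0,0],[0,0,0]]}' |grep pos
python3 -m crank '{"offset":[[0,-0.0264,0],[0,-0.0264,0],[0,-0.0264,0],[0,-0.0264,0],[0,-0.0264,0],[0,-0.0264,0],[0,-0.0264,0],[0,0,0]],"turn":[[0,0,0],[0,0,0],[0,0,0],[0,0,0],[0,0,0],[0,0,0],[0,0,0],[0,0,0]]}'|grep -E "pos|ft"
python3 -m crank '{"offset":[[0,-0.005,0],[0,-0.005,0],[0,-0.005,0],[0,0,0]],"turn":[[0,0,0],[0,0,0],[0,0,0],[0,0,0]]}' |grep -E "pos|ft"
python3 -m crank '{"offset":[[0,-0.005,0],[0,-0.005,0],[0,0,0]],"turn":[[0,0,0],[0,0,0],[0,0,0]]}' |grep -E "pos|ft"
python3 -c "
from tiles import *
w=look('wrist')"
python3 pl.py S3 0
```

```text
ee_pos: [0.5705, -0.1641, 0.0472]
ee_pos: [0.6075, -0.1573, 0.0472]
ft_force: [-0.3, -0.3, -1.9]
ee_pos: [0.6099, -0.157, 0.0474]
ft_force: [-0.7, 0.7, -1.0]
ee_pos: [0.6116, -0.1567, 0.0474]
ft_force: [-2.7, 0.2, -0.3]
wrist S3 tile [ 663.2 -152.8   79.6   80.1   10.6] du -1.3 dv -28.2 yaw 0.5
tool u,v -52.8 -23.0
t 58.0 at [ 611.6 -156.7   47.4] yang -169.89 tilt [-0.05 -0.  ] F [-2.1  0.  -0.4] gap 21.0 grip 69.7
```

One more mm, then back off, lift and turn +90° about tool z. This keeps the camera mount away from the jar, and the v-push is then along tool +y.

```bash
python3 -m crank '{"offset":[[0,-0.005,0],[0,0,0]],"turn":[[0,0,0],[0,0,0]]}' |grep -E "pos|ft"
python3 -m crank '{"offset":[[0,0.04,0],[0,0.06,0],[0,0,-0.075],[0,0,-0.075],[0,0,0]],"turn":[[0,0,0],[0,0,0],[0,0,0],[0,0,0],[0,0,0]]}' |grep pos
python3 -m crank '{"offset":[[0,0,0],[0,0,0],[0,0,0],[0,0,0],[0,0,0],[0,0,0],[0,0,0],[0,0,0],[0,0,0],[0,0,0],[0,0,0],[0,0,0]],"turn":[[0,0,0.1667],[0,0,0.1667],[0,0,0.1667],[0,0,0.1667],[0,0,0.1667],[0,0,0.1667],[0,0,0.1667],[0,0,0.1667],[0,0,0.1667],[0,0,0.1667],[0,0,0.1667],[0,0,0.1667]]}'|grep pos
python3 -m crank '{"offset":[[0,0,0],[0,0,0]],"turn":[[0,0,0],[0,0,0]]}' | grep pos
python3 pl.py S3 -90 "-2,-88,76,5" "-2,-88,47,3" "-2,-55,47,7"
```

```text
ee_pos: [0.6117, -0.1567, 0.0473]
ft_force: [-5.4, 0.8, 1.9]
ee_pos: [0.5956, -0.1603, 0.082]
ee_pos: [0.5937, -0.1598, 0.0776]
ee_pos: [0.5935, -0.1599, 0.0775]
tool u,v -71.1 -23.0
t 60.1 at [ 593.5 -159.9   77.5] yang 100.29 tilt [0.02 0.01] F [ 0.1  0.  -1.9] gap 21.3 grip 69.7
  turn 1 x [0.0001 0.0005 0.0043]
  move 5 x [-0.0692 -0.0651  0.0015]
  move 3 x [0.     0.     0.0483]
  move 7 x [0.     0.0236 0.    ]
```

```bash
python3 -m crank '{"offset":[[-0.0692,-0.0651,0],[-0.0692,-0.0651,0],[-0.0692,-0.0651,0],[-0.0692,-0.0651,0],[-0.0692,-0.0651,0],[0,0,0],[0,0,0.05],[0,0,0.05],[0,0,0.05],[0,0,0],[0,0,0]],"turn":[[0,0,0.0043],[0,0,0],[0,0,0],[0,0,0],[0,0,0],[0,0,0],[0,0,0],[0,0,0],[0,0,0],[0,0,0],[0,0,0]]}' |grep -E "pos|ft"
python3 -m crank '{"offset":[[0,0.0236,0],[0,0.0236,0],[0,0.0236,0],[0,0.0236,0],[0,0.0236,0],[0,0.0236,0],[0,0.0236,0],[0,0,0]],"turn":[[0,0,0],[0,0,0],[0,0,0],[0,0,0],[0,0,0],[0,0,0],[0,0,0],[0,0,0]]}'|grep -E "pos|ft"
python3 -m crank '{"offset":[[0,0.005,0],[0,0.005,0],[0,0.005,0],[0,0,0]],"turn":[[0,0,0],[0,0,0],[0,0,0],[0,0,0]]}' |grep -E "pos|ft"
python3 -m crank '{"offset":[[0,0.005,0],[0,0.005,0],[0,0,0]],"turn":[[0,0,0],[0,0,0],[0,0,0]]}' |grep -E "pos|ft"
python3 -m crank '{"offset":[[0,0.005,0],[0,0,0]],"turn":[[0,0,0],[0,0,0]]}' |grep -E "pos|ft"
python3 pl.py S3 -90
```

```text
ee_pos: [0.6722, -0.212, 0.0471]
ft_force: [-0.2, -0.2, -1.3]
ee_pos: [0.6668, -0.1787, 0.0473]
ft_force: [-0.9, -0.1, -1.5]
ee_pos: [0.6662, -0.1766, 0.0472]
ft_force: [-0.1, -1.1, -1.7]
ee_pos: [0.666, -0.1745, 0.0474]
ft_force: [0.2, 0.3, -0.8]
ee_pos: [0.6657, -0.1742, 0.0475]
ft_force: [0.7, -3.2, -2.0]
tool u,v -2.6 -49.7
t 62.9 at [ 665.7 -174.2   47.5] yang 99.88 tilt [-0.02 -0.04] F [ 0.7 -3.2 -2. ] gap 21.2 grip 69.5
```

```bash
python3 -m crank '{"offset":[[0,0.005,0],[0,0.005,0],[0,0,0]],"turn":[[0,0,0],[0,0,0],[0,0,0]]}' |grep -E "pos|ft"
python3 -m crank '{"offset":[[0,-0.05,0],[0,-0.05,0],[0,0,-0.075],[0,0,-0.075],[0,0,0]],"turn":[[0,0,0],[0,0,0],[0,0,0],[0,0,0],[0,0,0]]}' |grep pos
python3 -m crank '{"offset":[[0,0,0],[0,0,0],[0,0,0],[0,0,0],[0,0,0],[0,0,0],[0,0,0],[0,0,0],[0,0,0],[0,0,0],[0,0,0],[0,0,0]],"turn":[[0,0,-0.1667],[0,0,-0.1667],[0,0,-0.1667],[0,0,-0.1667],[0,0,-0.1667],[0,0,-0.1667],[0,0,-0.1667],[0,0,-0.1667],[0,0,-0.1667],[0,0,-0.1667],[0,0,-0.1667],[0,0,-0.1667]]}'|grep pos
python3 -m crank '{"offset":[[0,0,0],[0,0,0]],"turn":[[0,0,0],[0,0,0]]}' | grep pos
python3 pl.py S3 0 "-75,1,77,4" "-75,1,47,3" "-56,1,47,4"
```

```text
ee_pos: [0.6653, -0.1738, 0.048]
ft_force: [0.2, -8.4, -2.3]
ee_pos: [0.671, -0.1916, 0.0822]
ee_pos: [0.6692, -0.1909, 0.0779]
ee_pos: [0.6691, -0.1911, 0.0777]
tool u,v -2.2 -66.9
t 65.1 at [ 669.1 -191.1   77.7] yang -170.26 tilt [0.03 0.01] F [-0.   0.5 -1.6] gap 20.9 grip 69.8
  turn 1 x [-0.0006  0.0002 -0.0081]
  move 4 x [-0.0849  0.091   0.0009]
  move 3 x [0.   0.   0.05]
  move 4 x [-0.0001 -0.0238  0.    ]
```

```bash
python3 -m crank '{"offset":[[-0.0849,0.091,0],[-0.0849,0.091,0],[-0.0849,0.091,0],[-0.0849,0.091,0],[0,0,0],[0,0,0.05],[0,0,0.05],[0,0,0.05],[0,0,0]],"turn":[[0,0,-0.0081],[0,0,0],[0,0,0],[0,0,0],[0,0,0],[0,0,0],[0,0,0],[0,0,0],[0,0,0]]}' |grep pos
python3 -m crank '{"offset":[[0,-0.0238,0],[0,-0.0238,0],[0,-0.0238,0],[0,-0.0238,0],[0,-0.005,0],[0,-0.005,0],[0,0,0]],"turn":[[0,0,0],[0,0,0],[0,0,0],[0,0,0],[0,0,0],[0,0,0],[0,0,0]]}'| grep -E "force|pos"
python3 -m crank '{"offset":[[0,-0.005,0],[0,-0.005,0],[0,0,0]],"turn":[[0,0,0],[0,0,0],[0,0,0]]}'| grep -E "force|pos"
python3 pl.py S3 0
```

```text
ee_pos: [0.584, -0.1376, 0.0442]
ee_pos: [0.606, -0.1337, 0.0474]
ft_force: [-0.2, 0.7, -1.8]
gripper_force: 69.8
ee_pos: [0.6075, -0.1335, 0.0473]
ft_force: [-2.1, -1.2, 0.5]
gripper_force: 70.0
tool u,v -52.7 0.5
t 67.0 at [ 607.5 -133.5   47.3] yang -169.73 tilt [-0.07 -0.01] F [-2.1 -1.2  0.5] gap 21.4 grip 70.0
```

```bash
python3 -m crank '{"offset":[[0,-0.005,0],[0,-0.005,0],[0,0,0]],"turn":[[0,0,0],[0,0,0],[0,0,0]]}'| grep -E "force|pos"
python3 -m crank '{"offset":[[0,0.04,0],[0,0.06,0],[0,0.06,-0.075],[0,0,-0.1],[0,0,-0.1],[0,0,-0.05],[0,0,0],[0,0,0]],"turn":[[0,0,0],[0,0,0],[0,0,0],[0,0,0],[0,0,0],[0,0,0],[0,0,0],[0,0,0]]}' |grep pos
python3 - <<'E'
from tiles import *
w=look("wrist");cv2.imwrite("pics/w7.png",cv2.resize(w["img"][110:290,60:300,::-1],(640,480),interpolation=cv2.INTER_CUBIC))
look("top")
E
python3 plan.py 436.6,68,112,190.1,10 436.6,68,54,190.1,5
```

```text
ee_pos: [0.6079, -0.1335, 0.0468]
ft_force: [-7.7, -0.1, 2.5]
gripper_force: 70.3
ee_pos: [0.5782, -0.1384, 0.1115]
wrist S3 tile [ 658.2 -124.9   80.9   80.7   10.2] du -1.3 dv 0.1 yaw 0.1
top S1 tile [473.6 395.9  81.   81.5  79.8] du -0.5 dv -0.3 yaw 0.4
t 68.2 at [ 577.8 -138.5  110.8] yang -169.72 tilt [-0.12  0.03] F [-0.3  0.2 -1.2] gap 21.1 grip 69.9
  turn 1 x [0.0025 0.001  0.004 ]
  move 10 x [-0.114   0.0514 -0.0006]
  move 5 x [0.    0.    0.058]
```

View pics/w7.png

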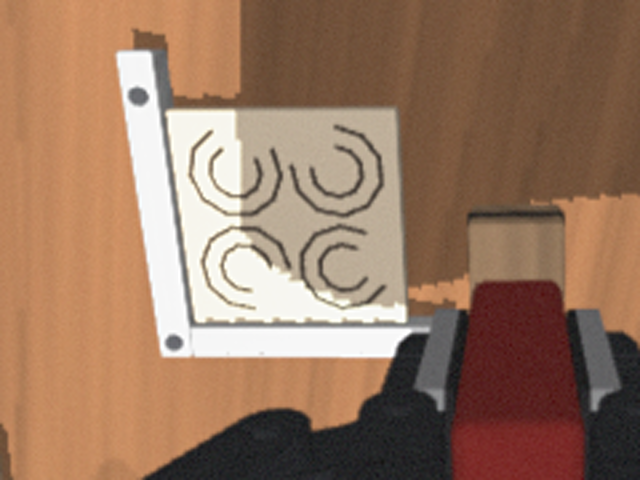

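S3 is snug: left fence (155,200), lower fence (290,335). Now to the pad.

```bash
python3 -m crank '{"offset":[[-0.114,0.0514,0],[-0.114,0.0514,0],[-0.114,0.0514,0],[-0.114,0.0514,0],[-0.114,0.0514,0],[-0.114,0.0514,0],[-0.114,0.0514,0],[-0.114,0.0514,0],[-0.114,0.0514,0],[-0.114,0.0514,0],[0,0,0],[0,0,0]],"turn":[[0,0,0],[0,0,0],[0,0,0],[0,0,0],[0,0,0],[0,0,0],[0,0,0],[0,0,0],[0,0,0],[0,0,0],[0,0,0],[0,0,0]]}'|grep pos
python3 plan.py 436.6,68,54,190.1,5 436.6,68,46.6,190.1,4
python3 - <<'E'
from tiles import *
w=ctrl.snapshot("wrist")
for c in blobs(w,blue,300,1): print("pad",c.mean(0).round(0),rect(w,c,.003))
cv2.imwrite("pics/w8.png",w["img"][:,:,::-1])
E
```

```text
ee_pos: [0.4363, 0.0675, 0.1119]
t 69.4 at [436.3  67.5 111.9] yang -169.64 tilt [-0.03 -0.01] F [ 0.7 -0.9 -1.6] gap 21.3 grip 70.0
  turn 1 x [ 0.0007 -0.0002  0.0058]
  move 5 x [-0.0004 -0.0004  0.0579]
  move 4 x [0.     0.     0.0093]
pad [258. 180.] [435.3  69.   88.4  88.8  89.6]
```

View pics/w8.png

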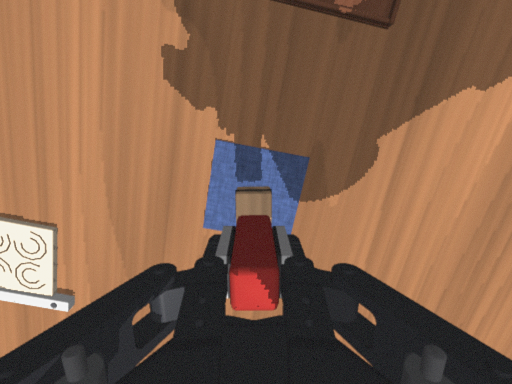

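Pad seen at (256,190), measured centre (436,69); the pusher is over it. Lowering.

```bash
python3 -m crank '{"offset":[[0,0,0.0575],[0,0,0.0575],[0,0,0.0575],[0,0,0.0575],[0,0,0.0575],[0,0,0.0095],[0,0,0.0095],[0,0,0.0095],[0,0,0],[0,0,0]],"turn":[[0,0,0],[0,0,0],[0,0,0],[0,0,0],[0,0,0],[0,0,0],[0,0,0],[0,0,0],[0,0,0],[0,0,0]]}'|grep -E "pos|ft"
python3 -m crank '{"offset":[[0,0,0.004],[0,0,0.004],[0,0,0]],"turn":[[0,0,0],[0,0,0],[0,0,0]]}'|grep -E "pos|ft"
```

```text
ee_pos: [0.4368, 0.0674, 0.0496]
ft_force: [0.2, 0.4, -1.1]
ee_pos: [0.4365, 0.0673, 0.0475]
ft_force: [-0.3, -0.1, -1.5]
```

```bash
python3 -m crank '{"offset":[[0,0,0.003],[0,0,0.003],[0,0,0]],"turn":[[0,0,0],[0,0,0],[0,0,0]]}'|grep -E "pos|ft"
python3 -m crank '{"offset":[[0,0,0.004],[0,0,0]],"turn":[[0,0,0],[0,0,0]]}'|grep -E "pos|ft"
```

```text
ee_pos: [0.4365, 0.0673, 0.0463]
ft_force: [-0.4, 0.2, -0.9]
ee_pos: [0.4367, 0.0673, 0.046]
ft_force: [-1.3, 0.4, 1.1]
```

Contact with the pad. Release, rise, clear the view, and check everything.

```bash
python3 -m crank '{"offset":[[0,0,0],[0,0,0],[0,0,0],[0,0,0],[0,0,0],[0,0,0],[0,0,0],[0,0,0]],"turn":[[0,0,0],[0,0,0],[0,0,0],[0,0,0],[0,0,0],[0,0,0],[0,0,0],[0,0,0]]}' 1 |grep -E "pos|gap"
python3 -m crank '{"offset":[[0,0,-0.05],[0,0,-0.1],[0,0,-0.15],[0,0,-0.15],[0,0,-0.15],[0,0,-0.15],[0,0,0]],"turn":[[0,0,0],[0,0,0],[0,0,0],[0,0,0],[0,0,0],[0,0,0],[0,0,0]]}'|grep -E "pos"
python3 plan.py 250,-480,220,190.1,12
python3 - <<'E'
from tiles import *
w=ctrl.snapshot("wrist")
for c in blobs(w,red,60,1):print("red",rect(w,c,.090))
for c in blobs(w,blue,300,1): print("pad",rect(w,c,.003))
E
```

```text
ee_pos: [0.4366, 0.0673, 0.0456]
finger_gap: 0.085
ee_pos: [0.4384, 0.0675, 0.2013]
t 72.8 at [438.4  67.5 201.3] yang -169.73 tilt [0.44 0.15] F [ 0.  -0.1 -0.4] gap 85.3 grip 0.0
  turn 1 x [-0.0103  0.0016  0.0038]
  move 12 x [ 0.2108  0.1173 -0.0078]
red [436.2  67.9  20.2  20.1  10.3]
pad [435.3  68.8  88.   88.3  89.6]
```

```bash
python3 -m crank '{"offset":[[0.2,0.11,-0.01],[0.2,0.11,-0.01],[0.2,0.11,-0.01],[0.2,0.11,-0.01],[0.2,0.11,-0.01],[0.2,0.11,-0.01],[0.2,0.11,-0.01],[0.2,0.11,-0.01],[0.2,0.11,-0.01],[0.2,0.11,-0.01],[0.2,0.11,-0.01],[0.2,0.11,-0.01]],"turn":[[0,0,0],[0,0,0],[0,0,0],[0,0,0],[0,0,0],[0,0,0],[0,0,0],[0,0,0],[0,0,0],[0,0,0],[0,0,0],[0,0,0]]}'|grep -E "pos"
python3 -m crank '{"offset":[[0,0,0],[0,0,0],[0,0,0],[0,0,0],[0,0,0],[0,0,0],[0,0,0],[0,0,0],[0,0,0],[0,0,0]],"turn":[[0,0,0],[0,0,0],[0,0,0],[0,0,0],[0,0,0],[0,0,0],[0,0,0],[0,0,0],[0,0,0],[0,0,0]]}'|grep -E "pos"
python3 - <<'E'
from tiles import *
s=look("top");b=look("scene")
for n,f,z in(("stop",white,.012),("yellow",yellow,.034),("blue",blue,.034),("green",green,.034)):
    for c in blobs(s,f,60,3):
        r=rect(s,c,z)
        if r[2]<120 and r[3]<120:print(n,r)
o=np.vstack([cv2.resize(s["img"][110:300],(800,297)),cv2.resize(b["img"][80:270],(800,297))])
cv2.imwrite("pics/end.png",o[:,:,::-1])
E
```

```text
ee_pos: [0.2611, -0.4537, 0.219]
ee_pos: [0.2625, -0.4521, 0.2196]
top S1 tile [473.5 395.9  80.5  81.2  79.7] du -0.6 dv -0.3 yaw 0.3
top S3 tile [ 657.6 -126.    85.9   81.4    9.8] du -2.1 dv -0.8 yaw -0.3
top S2 tile [669.9 179.1  80.9  80.8  88.4] du -0.3 dv -0.5 yaw 0.4
scene S3 tile [ 657.7 -125.7   79.3   86.3   10.6] du -1.9 dv -0.6 yaw 0.5
scene S2 tile [668.4 178.5  90.   80.1  89.4] du -1.8 dv -1.2 yaw 1.4
scene S1 tile [471.  396.4  94.5  80.6  81.8] du -3.1 dv -0.3 yaw 2.4
stop [109.8 607.6  82.8  43.   51. ]
stop [477.  391.4 111.5  97.   79.4]
stop [636.7 399.8 107.1 100.5  75.8]
stop [ 655.8 -130.   112.5  111.5   10.1]
stop [666.1 175.7 110.6 112.4  88. ]
stop [780.2 107.6  36.4  36.5  89.7]
stop [ 851.8 -690.1   93.1   69.9   63.4]
yellow [ 406.1 -298.    64.5   65.8   43.4]
blue [ 407.3 -223.    63.1   64.8   22.2]
blue [436.3  65.   84.7  82.9  89.5]
green [ 409.7 -146.5   58.5   60.4   12.4]
```

View pics/end.png

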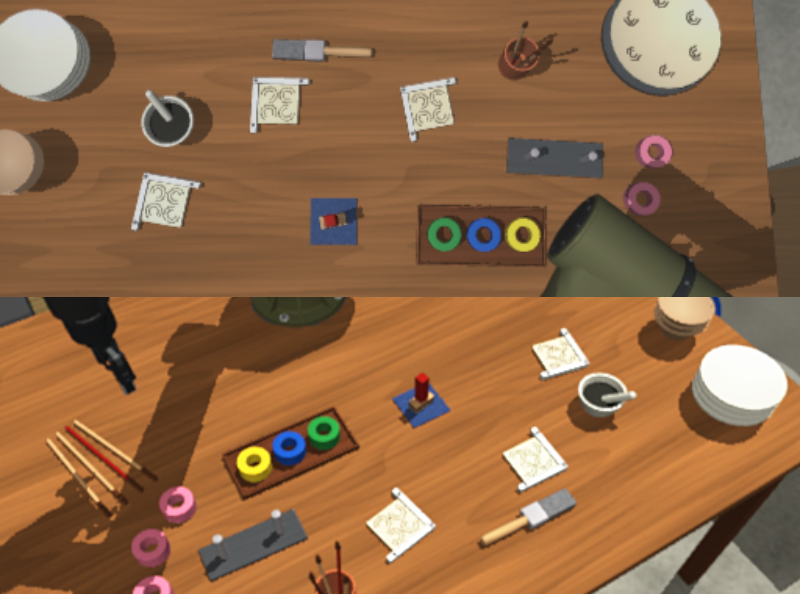

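All three tiles sit in their stops (top view 275,102; 430,106; 165,203). The rolls lie flat in the tray (445/484/523,235), the pusher stands mid-pad (333,220), and the other objects are where they were. Handing in.

```bash
python3 -c "
from workcell import ctrl
print(ctrl.finish_job())"
```

```text
the job is handed in; nothing more can be done
None
```

I handed the job in at about 75 s of the 192 s allowed: all three tiles are pressed square against both fences of their stops, including the one that was knocked aside partway. The pusher stands within about 1 mm of the middle of its pad, and the three rolls lie flat side by side in the tray; no verdict came back.

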